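# Pack the spiced-tea caddy

## Robot

A 7-joint arm with a two-finger parallel gripper is mounted at the origin on a cart in front of the work surface, level with it; the furniture and walls round the work are solid. World frame = base frame: x ahead of the robot, y to its left, z up, the work surface at z = 0. Lengths are in m, angles in rad, forces in N, time in s.
With the tool pointing down it reaches from about 0.4 to 0.85 m from the base axis. Payload 4.5 kg.
Tool frame: the origin (TCP) lies midway between the tips of the shut fingers; the grasp point (between the pads) lies 19 mm behind it; z points along the fingers, y is the line along which they close (so a half turn about z gives the same grasp; the last joint's range is limited). The gripper opens to 88 mm and grips with 3 to 60 N. Pads are 18 mm wide; open, the fingers measure 123 mm over their backs; the gripper's body (75 mm by 187 mm) begins 45 mm behind the grasp point.
Start: joints at [1.265, 0.689, -0.195, 1.565, 0.157, 0.902, -0.215], TCP at [0.208, -0.589, 0.239] pointing down, gripper open.
Joint ranges: [-3.01, 3.01], [-0.46, 2.08], [-1.47, 1.51], [0.13, 2.56], [-1, 4.14], [0.04, 2.09], [-2.66, 2.66]. Speed limits (rad/s): [2.57, 2.57, 3.14, 3.14, 3.14, 3.14, 3.14].

## Interface

Orientations are given as a unit quaternion [x, y, z, w].
In Python, from plant import get_state, viewer, workorder gives the robot as it stands. The module is installed in compiled form; this text tells all that it offers.
- The arm moves only by the tool step_arm, never from a script. Its argument "motion" is a list of rows, each an object of numbers: "wx", "wy", "wz": the turn, a rotation vector about the tool's x, y, z each as a share of 180 degrees, from -1 to 1; "dx", "dy", "dz": the shift along the tool's x, y, z each as a share of 8 cm, from -1 to 1; "claw": the finger opening in mm, from 0 to 88.1. A call has 1 to 8 rows; each row is the pose to reach, as a shift and turn from the pose commanded when the call began, along the tool's axes at that moment, turning the shorter way round; what a row does not reach only later rows make up. A row lasts 1/10 s, in which the tool goes at most 50 mm and 8.59 degrees, less where a joint would pass 70% of its speed; a pose out of reach is approached as far as the arm can. A call with a number of a shift or a turn outside -1 to 1 is refused whole. A call with a gripper value outside its range is refused whole. The fingers move at their own pace and stop on an object; "force" is the grip in N (left out, the last holds). Time passes only in rows, so rows that repeat a pose let the fingers close. It gives the time, the measured TCP pose, the force, the opening and the grip force at its end, in the units of the state.
- get_state(): the state, without advancing time (a new reading comes with each control period).
- viewer.snapshot(name): name is "scene" or "top"; returns (picture, depth): 400x640x3 uint8, red, green, blue; 400x640 float32, m along the optical axis (not along the pixel's ray), 0 where there is no reading.
- viewer.calibration(name): a dict with "vfov" (degrees; the focal length in pixels is half the picture's height over the tangent of half this angle, whatever the lens; pixels are square), "cx", "cy" (the principal point, pixels), "extrinsics" (4x4, takes a point from camera to world coordinates). Camera axes: x right, y down, z forward; pixel columns grow to the right and rows downward; lengths in m; the calibration is good to about 2 mm. A picture is of the moment at which its call begins. calibration takes no time and is no camera call.
- workorder.finish_job(): hands the job in; it is judged then, once.
The state is a dict: "clock": time; "q": joint angles; "qd": joint speeds; "joint_torque": joint torques, N m; "tool_pos": TCP position; "eef_rot": TCP orientation; "contact_force": force on the tool from outside, world axes, zero at the start; "moment": the same for the moment, N m; "opening": opening from 0.0 (shut) to 1.0 (fully open); "finger_force": force on a finger pad.
Only numpy, scipy, OpenCV 4.12 (cv2) and the standard library are available. Lean on these libraries where they do the work, as an engineer would, in place of code of your own. Each camera call takes 0.05 s, during which the arm holds its last target. There are 200 camera calls.

## Task

Pack the wooden tea caddy: put the small tea tin in its widest pocket, stand the two spice jars from the worktop one in each of the two narrower pockets, and lay the brass scoop flat in the long low tray along the caddy's side, lengthwise. Set each thing down on the caddy's floor rather than dropping it. Leave the large tea tin, the teaspoon and the spice jar on the cake stand where they are.

Things in the scene. Friction and masses are not known exactly. Their poses are not given: they have to be found in the camera images.
- jar_a_center (a point): A glass spice jar with a red screw cap, standing on the worktop: round, body 42 mm across, cap 45 mm across, 106 mm tall, 110 g. The point is its centre, 53 mm above its underside; z runs up. The two jars on the worktop are alike and interchangeable. 
- jar_b_center (a point): A glass spice jar with a red screw cap, standing on the worktop: round, body 42 mm across, cap 45 mm across, 106 mm tall, 110 g. The point is its centre, 53 mm above its underside; z runs up. The two jars on the worktop are alike and interchangeable. 
- small_tin_center (a point): The small round tea tin (the squatter of the two tins): 58 mm across, 72 mm tall, 100 g. The point is its centre, 36 mm above its underside; z runs up.
- scoop_grip (a point): Brass coffee scoop lying on the worktop: 136 mm long (x), strip handle 12 mm wide, round cup 42 mm across, 26 mm high. The point is where to pinch: on the raised strip half-way along the scoop, 19 mm above the worktop (strip there 15 to 23 mm up). x points to the cup, whose centre is 47 mm off; the strip runs 68 mm the other way, sloping down. z up.
- caddy: Wooden caddy, fixed, turned any way; 177 (x) x 222 (y) mm. Origin: centre of underside, z up. Floor 6 thick. Pockets at x=44.5: two 76 (x) x 62 (y) inside, at y=74 and y=7; widest 76 x 76 at y=-67; walls 30 high. Tray 84 (x) x 210 (y) inside, centred x=-40.5, y=0, outer lips 20 high; scoop lies along y, either way. Handles stick out 22 at the y ends. Jars in place rise to 112, so crowd later low work.
- large_tin_center (a point): The large round tea tin, a look-alike that stays: 72 mm across, 105 mm tall. The point is its centre, 52 mm above its underside.
- teaspoon_center (a point): The slim steel teaspoon, a look-alike that stays: 130 mm long along its x, 26 mm wide, 11 mm high, lying on the worktop. The point is its centre.
- stand_jar_center (a point): A third spice jar, like the other two, standing up on the cake stand; it stays. The point is its centre, 53 mm above its underside.
- stand: The small round cake stand, fixed at the back of the worktop: wooden top 210 mm across, 141 mm high, on a dark foot. Origin: centre of its underside. A coffee mill 202 mm high stands on the other side, also at the back.
Mind the look-alikes: they are no part of the job. Leave any blue or purple look-alike of the part that bears small_tin_center alone.

How it is judged:
By the outcome, as a careful person would: the job done as asked, in the order asked, and still so for the second after the job is handed in, with the robot touching nothing.
It also fails if it takes over 96 s, if anything falls off the work surface, if the arm or the gripper's body presses on something with over 40 N, if the wrist force passes 120 N, or if a joint passes its speed limit or range.

## Working session

There is one attempt and no reset: what is moved stays moved. The work goes in short steps, Python scripts to look and compute and a tool call to move; the robot and the scene stay as the last step left them, time stands still between calls to the robot, and variables do not carry over. Pictures are saved under pics/ and viewed, at most 14 in all, crops included, and the job is handed in when it is done.

Besides the shell and the picture viewer there is one more tool, called after "Call:" in YAML: its name, and indented under it one key for each argument. step_arm: Moves the arm, as the interface text tells. Shift numbers are shares of 8 cm and turn numbers shares of 180 degrees, none past 1 either way. Its arguments: {"type":"object","properties":{"motion":{"type":"array","items":{"type":"object","properties":{"wx":{"type":"number","minimum":-1,"maximum":1},"wy":{"type":"number","minimum":-1,"maximum":1},"wz":{"type":"number","minimum":-1,"maximum":1},"dx":{"type":"number","minimum":-1,"maximum":1},"dy":{"type":"number","minimum":-1,"maximum":1},"dz":{"type":"number","minimum":-1,"maximum":1},"claw":{"type":"number"}}}},"force":{"type":"number"}},"required":["motion"]}

```bash
mkdir -p pics
cat > h.py <<'E'
import numpy as np, cv2
from plant import get_state, viewer, workorder
from scipy.spatial.transform import Rotation as R
def snap(n):
    p,d=viewer.snapshot(n); c=viewer.calibration(n)
    f=200/np.tan(np.radians(c["vfov"])/2); v,u=np.mgrid[:400,:640]
    P=np.stack([(u-c["cx"])/f*d,(v-c["cy"])/f*d,d],-1); T=np.array(c["extrinsics"])
    W=P@T[:3,:3].T+T[:3,3]; W[d==0]=np.nan
    return p,W
def save(n,p,s=1): cv2.imwrite(f"pics/{n}.png",cv2.resize(p[...,::-1],None,fx=s,fy=s,interpolation=cv2.INTER_CUBIC))
E
python3 - <<'E'
from h import *
for n in("scene","top"):
    p,W=snap(n); save(n+"0",p,1.25); np.savez(n+"0.npz",p=p,W=W)
    print(viewer.calibration(n))
print(get_state())
E
```

```text
{'vfov': 43.483552518835495, 'cx': 319.52674294593214, 'cy': 199.18239593231095, 'extrinsics': array([[ 4.96533140e-01, -3.47618514e-01,  7.95371743e-01,
        -8.23859902e-01],
       [-8.68017765e-01, -1.98825693e-01,  4.54987366e-01,
        -8.15750609e-01],
       [-2.16943879e-05, -9.16313108e-01, -4.00462591e-01,
         8.45000325e-01],
       [ 0.00000000e+00,  0.00000000e+00,  0.00000000e+00,
         1.00000000e+00]])}
{'vfov': 50.86022337340979, 'cx': 322.4810675633901, 'cy': 204.9024859281903, 'extrinsics': array([[ 0.01350221, -0.9953124 ,  0.0957649 ,  0.45661938],
       [-0.99989451, -0.01292715,  0.00662284, -0.01260138],
       [-0.00535383, -0.09584422, -0.99538195,  1.32555492],
       [ 0.        ,  0.        ,  0.        ,  1.        ]])}
{'clock': 0.1, 'q': array([ 1.26478152,  0.68994348, -0.19451576,  1.56621987,  0.15731034,
        0.90253106, -0.21511101]), 'qd': array([-0.00075522, -0.00239864, -0.0014396 , -0.00186855, -0.00164479,
        0.00067552,  0.00043   ]), 'joint_torque': array([-4.12919311e-03, -5.28508186e+01, -1.27130728e+00, -1.53838974e+01,
       -5.24882425e-02,  2.02237708e-03,  6.14128157e-05]), 'tool_pos': array([ 0.20808191, -0.58873675,  0.23796845]), 'eef_rot': array([ 9.85594496e-01,  1.69123503e-01, -2.10448572e-04, -8.28552159e-04]), 'contact_force': array([ 0.36105956, -0.26427337,  0.02881891]), 'moment': array([ 0.01153346,  0.03381493, -0.00347109]), 'finger_force': 0.0, 'opening': 1.0014737928860387}
```

View pics/scene0.png

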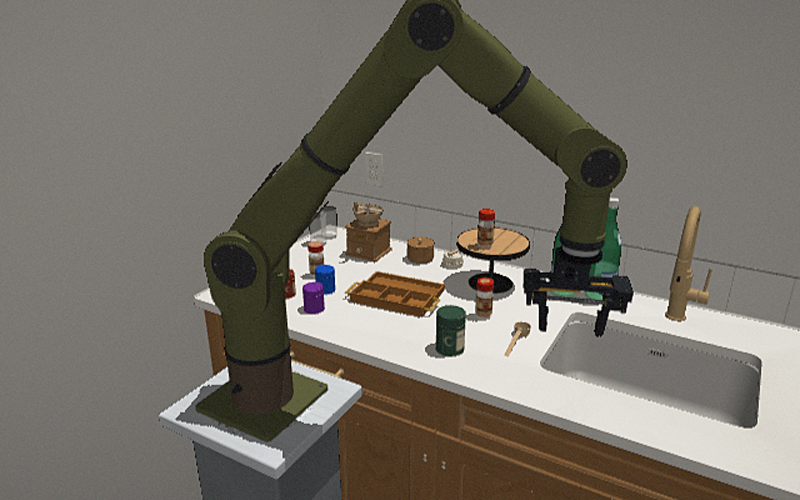

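View pics/top0.png

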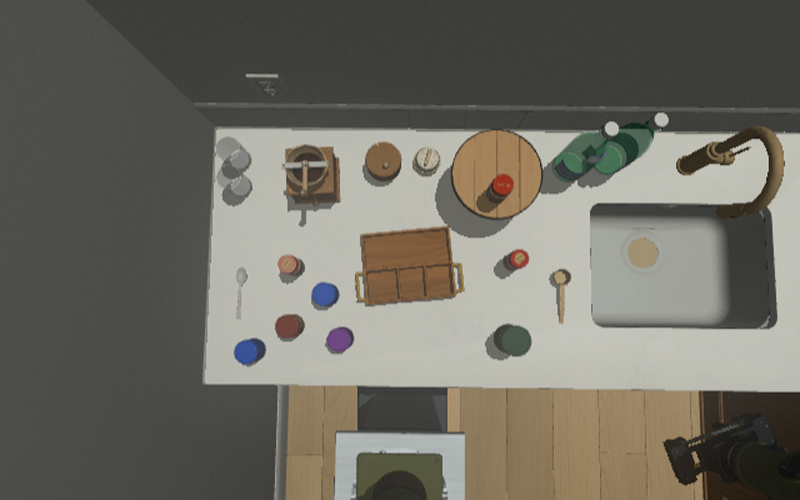

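The top view shows small-tin candidates: dark red (289,326), blue (324,294), blue (249,351), purple (340,340) and the large green tin (512,340). Jars are at (289,265) and (518,259), with the stand jar at (502,186). The scoop is at (562,295), the teaspoon at (240,290), and the caddy around (410,267). By the description the dark red tin is the one to take. I'll check that in a crop and measure.

Run:
```python
from h import *
z=np.load("top0.npz");p,W=z["p"],z["W"]
save("crop1",p[190:300,160:300],5)
s=np.load("scene0.npz"); save("crop2",s["p"][180:260,210:320],6)
def reg(n,u,v,r=22,zmin=.03,top=.006):
    u,v=int(u/1.25),int(v/1.25); w=W[v-r:v+r,u-r:u+r]; uu=W[v-3:v+4,u-3:u+4,2]
    zt=np.nanmedian(uu); m=(abs(w[...,2]-zt)<top)
    n2,l=cv2.connectedComponents(m.astype(np.uint8)); k=l[r,r]; q=w[l==k]
    lo,hi=np.nanpercentile(q,1,0),np.nanpercentile(q,99,0)
    print(n,"z",zt.round(3),"mid",((lo+hi)/2)[:2].round(4),"mean",q.mean(0)[:2].round(4),"size",(hi-lo)[:2].round(3),len(q))
for n,u,v in[("red",289,326),("blue1",324,294),("blue2",249,351),("purp",340,340),("green",512,340),("jarA",289,264),("jarB",519,259),("stj",504,184)]: reg(n,u,v)
# scoop
w=W[200:270,425:475]; m=(w[...,2]>.006)&(w[...,2]<.05); q=w[m]; print("scoop",q.shape)
c,size,a=cv2.minAreaRect(q[:,:2].astype(np.float32)*1000); print(c,size,a, "px rows",np.argwhere(m).min(0),np.argwhere(m).max(0))
o=q[:,:2].mean(0); e=np.linalg.svd(q[:,:2]-o)[2][0]; t=(q[:,:2]-o)@e
print(o,e,t.min(),t.max()); 
for b in np.linspace(t.min(),t.max(),9)[:-1]:
    k=(t>=b)&(t<b+np.ptp(t)/8); d=(q[k,:2]-o)@[-e[1],e[0]]; print(b.round(3),k.sum(),q[k].mean(0).round(4),np.ptp(d).round(3),q[k,2].max().round(3))
# caddy
w=W[175:250,275:375]; m=(w[...,2]>.004)&(w[...,2]<.06)
n,l,st,_=cv2.connectedComponentsWithStats(m.astype(np.uint8)); k=1+st[1:,4].argmax(); q=w[l==k]
for zz in((.004,.06),(.016,.023),(.027,.034)):
    k=q[(q[:,2]>zz[0])&(q[:,2]<zz[1])]; r=cv2.minAreaRect(k[:,:2].astype(np.float32)*1000); print("caddy",zz,len(k),r,cv2.boxPoints(r).round(0).tolist())
```

```text
red z 0.071 mid [0.4098 0.2701] mean [0.409  0.2698] size [0.053 0.054] 285
blue1 z 0.071 mid [0.4864 0.1849] mean [0.4864 0.1849] size [0.051 0.051] 275
blue2 z 0.07 mid [0.3471 0.3644] mean [0.3473 0.3643] size [0.053 0.053] 292
purp z 0.071 mid [0.3793 0.1452] mean [0.3789 0.1456] size [0.053 0.053] 288
green z 0.105 mid [ 0.3842 -0.2655] mean [ 0.3839 -0.2651] size [0.068 0.065] 478
jarA z 0.107 mid [0.5538 0.2664] mean [0.5537 0.2661] size [0.039 0.043] 180
jarB z 0.107 mid [ 0.5742 -0.2742] mean [ 0.574  -0.2738] size [0.041 0.039] 173
stj z 0.246 mid [ 0.7163 -0.2114] mean [ 0.7158 -0.2114] size [0.04  0.041] 219
scoop (282, 3)
(496.5663757324219, -398.42108154296875) (215.03416442871094, 148.8026123046875) 0.8342064619064331 px rows [0 0] [69 48]
[ 0.50266186 -0.40089245] [-0.98773331  0.15615025] -0.11220779431694002 0.12363620732760203
-0.112 10 [ 0.5976 -0.4341  0.007 ] 0.12 0.008
-0.083 14 [ 0.5693 -0.401   0.0108] 0.103 0.028
-0.053 81 [ 0.5417 -0.4052  0.0147] 0.138 0.032
-0.024 55 [ 0.5127 -0.3985  0.0202] 0.125 0.031
0.006 51 [ 0.4824 -0.3989  0.0169] 0.142 0.031
0.035 42 [ 0.4528 -0.4048  0.0118] 0.149 0.02
0.065 18 [ 0.4258 -0.3862  0.0074] 0.149 0.013
0.094 11 [ 0.4037 -0.3691  0.0072] 0.134 0.009
caddy (0.004, 0.06) 3619 ((563.6571044921875, -14.508773803710938), (189.1298065185547, 274.3500671386719), 5.44099235534668) [[457.0, 113.0], [483.0, -160.0], [671.0, -142.0], [645.0, 131.0]]
caddy (0.016, 0.023) 276 ((562.4763793945312, -15.208953857421875), (176.8100128173828, 264.33721923828125), 6.0746846199035645) [[461.0, 107.0], [489.0, -156.0], [664.0, -137.0], [636.0, 126.0]]
caddy (0.027, 0.034) 368 ((518.3294067382812, -20.065017700195312), (264.99151611328125, 139.4782257080078), 79.45622253417969) [[426.0, -138.0], [563.0, -163.0], [611.0, 97.0], [474.0, 123.0]]
```

View pics/crop1.png

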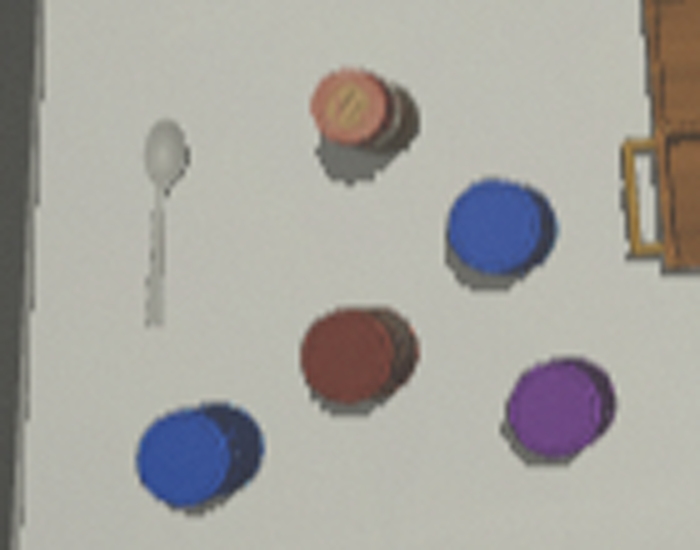

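View pics/crop2.png

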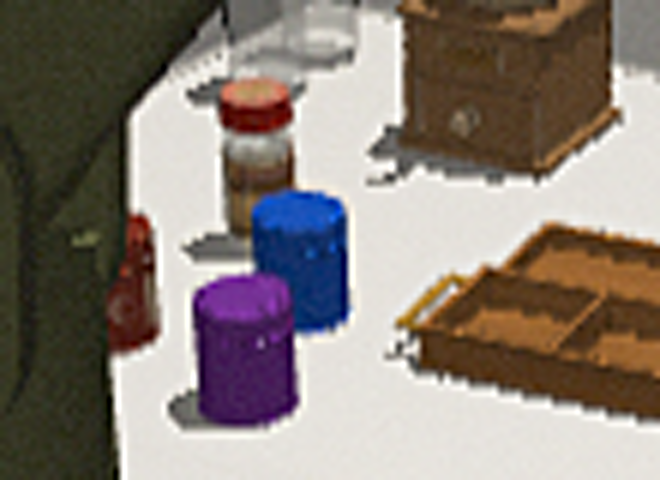

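The crops confirm it: the dark red tin (crop 350,355) is the only small tin that is neither blue nor purple. The jar at (350,105) has a red cap. Next I fit the caddy and the scoop.

```bash
cat > fit.py <<'E'
from h import *
from scipy.optimize import minimize
def hmodel(x,y):
    h=np.zeros_like(x); ins=(abs(x)<.0885)&(abs(y)<.111)
    h[ins]=.02; pk=ins&(x>.0015); h[pk]=.03
    h[(x>-.0825)&(x<.0015)&(abs(y)<.105)]=.006
    for c,w in((.074,.031),(.007,.031),(-.067,.038)): h[(abs(x-.0445)<.038)&(abs(y-c)<w)]=.006
    return h
def caddy(W):
    q=W[150:270,250:400].reshape(-1,3); q=q[(q[:,2]<.05)&(q[:,2]>-.02)]
    def cost(a):
        c,s=np.cos(a[2]),np.sin(a[2]); x=q[:,0]-a[0]; y=q[:,1]-a[1]
        h=hmodel(c*x+s*y,-s*x+c*y); return np.minimum(abs(q[:,2]-h),.015).mean()*1000
    best=None
    for th in np.radians([175,180,185,190]):
        for dx in(-.006,.006):
            r=minimize(cost,[.565+dx,-.015,th],method="Nelder-Mead",options=dict(initial_simplex=[[.565+dx,-.015,th],[.575+dx,-.015,th],[.565+dx,-.005,th],[.565+dx,-.015,th+.05]]))
            if best is None or r.fun<best.fun: best=r
    return best
E
python3 - <<'E'
from fit import *
z=np.load("top0.npz");p,W=z["p"],z["W"]
r=caddy(W); a=r.x; print(a,np.degrees(a[2]),r.fun)
c,s=np.cos(a[2]),np.sin(a[2])
for n,x,y in(("p1",.0445,.074),("p2",.0445,.007),("wide",.0445,-.067),("tray",-.0405,0)): print(n,(a[0]+c*x-s*y).round(4),(a[1]+s*x+c*y).round(4))
f=p.astype(int); m=((f[...,0]-f[...,2])>30); m[:,:425]=0;m[:,470:]=0;m[:205]=0;m[270:]=0
q=W[m]; 
print("scoop",len(q)); o=q[:,:2].mean(0); 
# cup = far-x end
e=np.linalg.svd(q[:,:2]-o)[2][0]; e*=np.sign(e[0]); t=(q[:,:2]-o)@e; print(o,e,t.min(),t.max())
for b in np.linspace(t.min(),t.max(),9)[:-1]:
    k=(t>=b)&(t<b+np.ptp(t)/8); d=(q[k,:2]-o)@[-e[1],e[0]]; print(b.round(3),k.sum(),q[k].mean(0).round(4),np.ptp(d).round(3),np.median(q[k,2]).round(3))
E
```

```text
[ 0.56277898 -0.01512895  3.24994431] 186.20809288363162 2.493749419391135
p1 0.5265 -0.0935
p2 0.5193 -0.0269
wide 0.5113 0.0467
tray 0.603 -0.0107
scoop 189
[ 0.49799364 -0.39742542] [0.99983776 0.01801271] -0.0753913315406804 0.05284514755307427
-0.075 20 [ 0.4302 -0.3992  0.0049] 0.011 0.005
-0.059 15 [ 0.4476 -0.3981  0.0115] 0.009 0.012
-0.043 16 [ 0.4634 -0.3975  0.0159] 0.011 0.016
-0.027 20 [ 0.4784 -0.3978  0.0195] 0.01 0.02
-0.011 20 [ 0.4938 -0.3973  0.0219] 0.011 0.022
0.005 23 [ 0.5103 -0.3969  0.0241] 0.011 0.025
0.021 31 [ 0.528  -0.398   0.0073] 0.039 0.006
0.037 43 [ 0.5415 -0.3963  0.0042] 0.036 0.004
```

Scoop grip is at about (0.4915, -0.398), with the cup towards +x. The caddy is turned 186.2° with its tray on the far side. The scoop goes first, because jars in place would block the gripper body.

Call:
step_arm:
  motion:
    - {"dx": 1, "wz": 0.1, "claw": 60}
    - {"dx": 1, "wz": 0.1, "claw": 60}
    - {"dx": 1, "wz": 0.1, "claw": 60}
    - {"dx": 1, "wz": 0.1, "claw": 60}
  force: 15

```text
$.motion[0]: bad value
```

Call:
step_arm:
  motion:
    - {"dx": 0.87, "dy": -0.68, "claw": 60}
    - {"dx": 0.87, "dy": -0.68, "claw": 60}
    - {"dx": 0.87, "dy": -0.68, "claw": 60}

```text
$.motion[0]: bad value
```

Call:
step_arm:
  motion:
    - {"dx": 0.87, "dy": -0.68, "claw": 60}
    - {"dx": 0.87, "dy": -0.68, "claw": 60}
    - {"dx": 0.87, "dy": -0.68, "claw": 60}

```text
$.motion[0]: bad value
```

Call:
step_arm:
  motion:
    - {"dx": 0.87, "dy": -0.68, "dz": 0.5, "claw": 60}
    - {"dx": 0.87, "dy": -0.68, "dz": 0.5, "claw": 60}
    - {"dx": 0.87, "dy": -0.68, "dz": 0.5, "claw": 60}
    - {"dx": 0.87, "dy": -0.68, "dz": 0.5, "claw": 60}

```text
$.motion[0]: bad value
```

Call:
step_arm:
  motion:
    - {"dx": 1, "dy": 0, "dz": 0, "wx": 0, "wy": 0, "wz": 0.1, "claw": 60}
    - {"dx": 1, "dy": 0, "dz": 0, "wx": 0, "wy": 0, "wz": 0.1, "claw": 60}
    - {"dx": 1, "dy": 0, "dz": 0, "wx": 0, "wy": 0, "wz": 0.1, "claw": 60}
    - {"dx": 1, "dy": 0, "dz": 0, "wx": 0, "wy": 0, "wz": 0.1, "claw": 60}
  force: 15

```text
clock: 0.5
tool_pos: [0.2842, -0.562, 0.2383]
eef_rot: [1.0, 0.014, -0.0, -0.0]
contact_force: [-1.1, -0.2, 0.4]
opening: 0.686
finger_force: 0.0
```

Call:
step_arm:
  motion:
    - {"dx": 0.87, "dy": -0.68, "dz": 0, "wx": 0, "wy": 0, "wz": 0, "claw": 60}
    - {"dx": 0.87, "dy": -0.68, "dz": 0, "wx": 0, "wy": 0, "wz": 0, "claw": 60}
    - {"dx": 0.87, "dy": -0.68, "dz": 0, "wx": 0, "wy": 0, "wz": 0, "claw": 60}

```text
clock: 0.8
tool_pos: [0.3566, -0.5022, 0.2386]
eef_rot: [1.0, 0.017, 0.002, -0.002]
contact_force: [-0.1, 0.3, 0.6]
opening: 0.682
finger_force: 0.0
```

Call:
step_arm:
  motion:
    - {"dx": 0.87, "dy": -0.68, "dz": 0, "wx": 0, "wy": 0, "wz": 0, "claw": 60}
    - {"dx": 0.87, "dy": -0.68, "dz": 0, "wx": 0, "wy": 0, "wz": 0, "claw": 60}
    - {"dx": 0.87, "dy": -0.68, "dz": 0, "wx": 0, "wy": 0, "wz": 0, "claw": 60}

```text
clock: 1.1
tool_pos: [0.4246, -0.4461, 0.2386]
eef_rot: [1.0, 0.017, 0.002, -0.002]
contact_force: [0.4, -1.0, 0.0]
opening: 0.683
finger_force: 0.0
```

Call:
step_arm:
  motion:
    - {"dx": 0.87, "dy": -0.68, "dz": 0.5, "wx": 0, "wy": 0, "wz": 0, "claw": 60}
    - {"dx": 0.87, "dy": -0.68, "dz": 0.5, "wx": 0, "wy": 0, "wz": 0, "claw": 60}
    - {"dx": 0.87, "dy": -0.68, "dz": 0.5, "wx": 0, "wy": 0, "wz": 0, "claw": 60}
    - {"dx": 0.87, "dy": -0.68, "dz": 0.5, "wx": 0, "wy": 0, "wz": 0, "claw": 60}
    - {"dx": 0.87, "dy": -0.68, "dz": 0.5, "wx": 0, "wy": 0, "wz": 0, "claw": 60}

```text
clock: 1.6
tool_pos: [0.486, -0.3969, 0.199]
eef_rot: [1.0, 0.011, -0.001, 0.001]
contact_force: [-0.1, -0.2, 0.1]
opening: 0.684
finger_force: 0.0
```

Call:
step_arm:
  motion:
    - {"dx": 0.06, "dy": 0.01, "dz": 0.5, "wx": 0, "wy": 0, "wz": 0, "claw": 50}
    - {"dx": 0.06, "dy": 0.01, "dz": 1, "wx": 0, "wy": 0, "wz": 0, "claw": 50}
    - {"dx": 0.06, "dy": 0.01, "dz": 1, "wx": 0, "wy": 0, "wz": 0, "claw": 50}

```text
clock: 1.9
tool_pos: [0.4882, -0.3948, 0.1147]
eef_rot: [1.0, 0.011, -0.004, -0.002]
contact_force: [-0.5, 0.8, 0.2]
opening: 0.568
finger_force: 0.0
```

Call:
step_arm:
  motion:
    - {"dx": 0, "dy": 0, "dz": 0.4, "wx": 0, "wy": 0, "wz": 0, "claw": 50}
    - {"dx": 0, "dy": 0, "dz": 0.8, "wx": 0, "wy": 0, "wz": 0, "claw": 50}
    - {"dx": 0, "dy": 0, "dz": 0.8, "wx": 0, "wy": 0, "wz": 0, "claw": 50}
    - {"dx": 0, "dy": 0, "dz": 0.8, "wx": 0, "wy": 0, "wz": 0, "claw": 50}

```text
clock: 2.3
tool_pos: [0.493, -0.3964, 0.0565]
eef_rot: [1.0, 0.012, 0.0, 0.001]
contact_force: [0.4, -0.4, 0.4]
opening: 0.571
finger_force: 0.0
```

Run:
```python
from h import *
print(get_state()["tool_pos"])
p,W=snap("scene"); save("s1",p[230:320,360:500],5)
```

```text
[ 0.4929994  -0.39644858  0.056539  ]
```

View pics/s1.png

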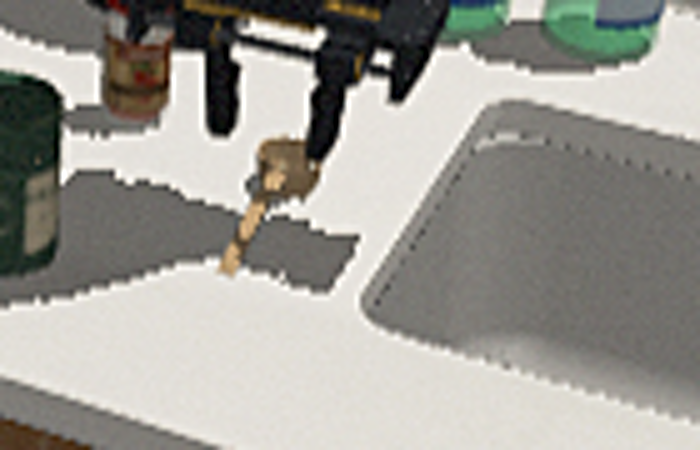

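The fingers straddle the scoop strip (crop 245,225), with the cup at (288,168) on the far side.

Call:
step_arm:
  motion:
    - {"dx": -0.02, "dy": 0.02, "dz": 0.3, "wx": 0, "wy": 0, "wz": 0, "claw": 50}
    - {"dx": -0.02, "dy": 0.02, "dz": 0.5, "wx": 0, "wy": 0, "wz": 0, "claw": 50}
    - {"dx": -0.02, "dy": 0.02, "dz": 0.65, "wx": 0, "wy": 0, "wz": 0, "claw": 50}
    - {"dx": -0.02, "dy": 0.02, "dz": 0.65, "wx": 0, "wy": 0, "wz": 0, "claw": 50}
    - {"dx": -0.02, "dy": 0.02, "dz": 0.65, "wx": 0, "wy": 0, "wz": 0, "claw": 50}

```text
clock: 2.85
tool_pos: [0.4919, -0.3965, 0.0031]
eef_rot: [1.0, 0.013, 0.0, 0.0]
contact_force: [0.1, -0.0, 0.1]
opening: 0.567
finger_force: 0.0
```

Call:
step_arm:
  motion:
    - {"dx": 0, "dy": 0, "dz": 0, "wx": 0, "wy": 0, "wz": 0, "claw": 5}
    - {"dx": 0, "dy": 0, "dz": 0, "wx": 0, "wy": 0, "wz": 0, "claw": 5}
    - {"dx": 0, "dy": 0, "dz": 0, "wx": 0, "wy": 0, "wz": 0, "claw": 5}
    - {"dx": 0, "dy": 0, "dz": 0, "wx": 0, "wy": 0, "wz": 0, "claw": 5}
    - {"dx": 0, "dy": 0, "dz": 0, "wx": 0, "wy": 0, "wz": 0, "claw": 5}
    - {"dx": 0, "dy": 0, "dz": 0, "wx": 0, "wy": 0, "wz": 0, "claw": 5}
  force: 20

```text
clock: 3.45
tool_pos: [0.4916, -0.3966, 0.0029]
eef_rot: [1.0, 0.013, 0.0, 0.0]
contact_force: [0.2, -0.1, 0.7]
opening: 0.116
finger_force: 20.0
```

Call:
step_arm:
  motion:
    - {"dx": 0, "dy": 0, "dz": -0.5, "wx": 0, "wy": 0, "wz": 0, "claw": 5}
    - {"dx": 0, "dy": 0, "dz": -1, "wx": 0, "wy": 0, "wz": 0, "claw": 5}
    - {"dx": 0, "dy": 0, "dz": -1, "wx": 0, "wy": 0, "wz": 0, "claw": 5}

```text
clock: 3.75
tool_pos: [0.4945, -0.3988, 0.0877]
eef_rot: [1.0, 0.013, 0.004, 0.003]
contact_force: [1.3, -0.9, -1.2]
opening: 0.111
finger_force: 20.0
```

Call:
step_arm:
  motion:
    - {"dx": 0, "dy": 0, "dz": -0.5, "wx": 0, "wy": 0, "wz": 0, "claw": 5}
    - {"dx": 0, "dy": 0, "dz": -1, "wx": 0, "wy": 0, "wz": 0, "claw": 5}
    - {"dx": 0, "dy": 0, "dz": -1, "wx": 0, "wy": 0, "wz": 0, "claw": 5}

```text
clock: 4.05
tool_pos: [0.4943, -0.3986, 0.1675]
eef_rot: [1.0, 0.013, 0.004, 0.003]
contact_force: [0.8, -1.2, -0.8]
opening: 0.116
finger_force: 20.0
```

Call:
step_arm:
  motion:
    - {"dx": 0, "dy": -0.5, "dz": -0.2, "wx": 0, "wy": 0, "wz": 0, "claw": 5}
    - {"dx": 0, "dy": -1, "dz": -0.3, "wx": 0, "wy": 0, "wz": 0, "claw": 5}
    - {"dx": 0, "dy": -1, "dz": -0.3, "wx": 0, "wy": 0, "wz": 0, "claw": 5}

```text
clock: 4.35
tool_pos: [0.4905, -0.3092, 0.1866]
eef_rot: [1.0, 0.017, -0.0, -0.003]
contact_force: [-0.1, 1.7, -1.0]
opening: 0.112
finger_force: 19.9
```

Call:
step_arm:
  motion:
    - {"dx": 0, "dy": -0.5, "dz": 0, "wx": 0, "wy": 0, "wz": 0, "claw": 5}
    - {"dx": 0, "dy": -1, "dz": 0, "wx": 0, "wy": 0, "wz": 0, "claw": 5}
    - {"dx": 0, "dy": -1, "dz": 0, "wx": 0, "wy": 0, "wz": 0, "claw": 5}

```text
clock: 4.65
tool_pos: [0.4873, -0.2297, 0.1855]
eef_rot: [1.0, 0.017, -0.001, -0.003]
contact_force: [1.3, -0.3, -0.4]
opening: 0.114
finger_force: 19.9
```

Call:
step_arm:
  motion:
    - {"dx": 0, "dy": -0.5, "dz": 0, "wx": 0, "wy": 0, "wz": 0, "claw": 5}
    - {"dx": 0, "dy": -1, "dz": 0, "wx": 0, "wy": 0, "wz": 0, "claw": 5}
    - {"dx": 0, "dy": -1, "dz": 0, "wx": 0, "wy": 0, "wz": 0, "claw": 5}

```text
clock: 4.95
tool_pos: [0.4853, -0.1506, 0.1857]
eef_rot: [1.0, 0.017, -0.001, -0.002]
contact_force: [-0.3, 0.8, -0.8]
opening: 0.107
finger_force: 19.9
```

Call:
step_arm:
  motion:
    - {"dx": 0, "dy": -0.5, "dz": 0, "wx": 0, "wy": 0, "wz": -0.04, "claw": 5}
    - {"dx": 0, "dy": -1, "dz": 0, "wx": 0, "wy": 0, "wz": -0.08, "claw": 5}
    - {"dx": 0, "dy": -1, "dz": 0, "wx": 0, "wy": 0, "wz": -0.12, "claw": 5}
    - {"dx": 0, "dy": -1, "dz": 0, "wx": 0, "wy": 0, "wz": -0.16, "claw": 5}
    - {"dx": 0, "dy": -1, "dz": 0, "wx": 0, "wy": 0, "wz": -0.2, "claw": 5}
    - {"dx": 0, "dy": -1, "dz": 0, "wx": 0, "wy": 0, "wz": -0.24, "claw": 5}
    - {"dx": 0, "dy": -1, "dz": 0, "wx": 0, "wy": 0, "wz": -0.263, "claw": 5}

```text
clock: 5.65
tool_pos: [0.4833, -0.078, 0.1859]
eef_rot: [0.91, 0.414, -0.001, 0.0]
contact_force: [-0.5, -0.0, -0.7]
opening: 0.108
finger_force: 19.9
```

Call:
step_arm:
  motion:
    - {"dx": 0, "dy": 0, "dz": 0, "wx": 0, "wy": 0, "wz": -0.04, "claw": 5}
    - {"dx": 0, "dy": 0, "dz": 0, "wx": 0, "wy": 0, "wz": -0.08, "claw": 5}
    - {"dx": 0, "dy": 0, "dz": 0, "wx": 0, "wy": 0, "wz": -0.12, "claw": 5}
    - {"dx": 0, "dy": 0, "dz": 0, "wx": 0, "wy": 0, "wz": -0.16, "claw": 5}
    - {"dx": 0, "dy": 0, "dz": 0, "wx": 0, "wy": 0, "wz": -0.2, "claw": 5}
    - {"dx": 0, "dy": 0, "dz": 0, "wx": 0, "wy": 0, "wz": -0.24, "claw": 5}
    - {"dx": 0, "dy": 0, "dz": 0, "wx": 0, "wy": 0, "wz": -0.262, "claw": 5}
    - {"dx": 0, "dy": 0, "dz": 0, "wx": 0, "wy": 0, "wz": -0.262, "claw": 5}

```text
clock: 6.45
tool_pos: [0.4832, -0.0779, 0.1859]
eef_rot: [0.67, 0.742, -0.0, -0.0]
contact_force: [-0.5, -0.5, 0.3]
opening: 0.111
finger_force: 19.9
```

Run:
```python
from h import *
s=get_state();print(s["tool_pos"],R.from_quat(s["eef_rot"]).as_matrix()[:,:2].round(3),s["q"].round(2),s["finger_force"],s["opening"])
p,W=snap("top"); save("t1",p[130:270,200:420],3.5)
```

```text
[ 0.48324443 -0.07794357  0.18590178] [[-0.102  0.995]
 [ 0.995  0.102]
 [ 0.    -0.001]] [ 0.37  0.63 -0.48  2.01  0.5   0.61 -0.35] 19.938642293127486 0.11126988733177014
```

View pics/t1.png

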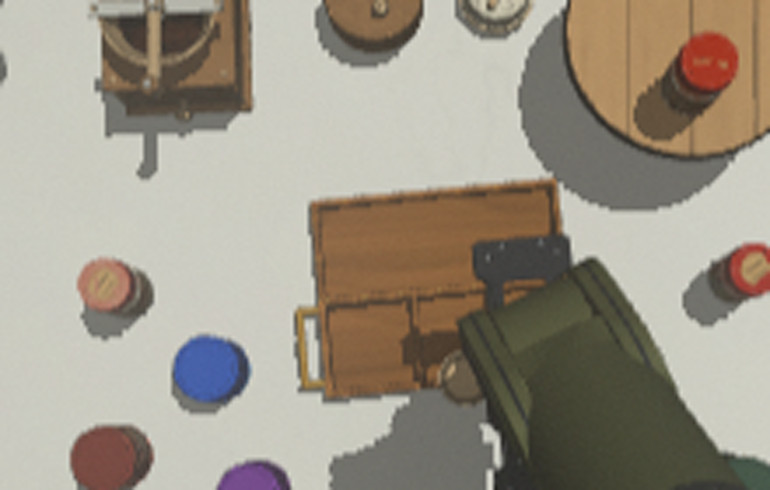

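The scoop is held level, with its cup at (463,375) pointing to +y and the long axis matching the caddy.

Call:
step_arm:
  motion:
    - {"dx": 0.1, "dy": 0.4, "dz": 0, "wx": 0, "wy": 0, "wz": 0, "claw": 5}
    - {"dx": 0.22, "dy": 0.79, "dz": 0, "wx": 0, "wy": 0, "wz": 0, "claw": 5}
    - {"dx": 0.22, "dy": 0.79, "dz": 0, "wx": 0, "wy": 0, "wz": 0, "claw": 5}

```text
clock: 6.8
tool_pos: [0.5489, -0.0502, 0.1868]
eef_rot: [0.669, 0.743, 0.003, 0.001]
contact_force: [-1.3, 0.4, -0.7]
opening: 0.108
finger_force: 19.9
```

Call:
step_arm:
  motion:
    - {"dx": 0.1, "dy": 0.4, "dz": 0, "wx": 0, "wy": 0, "wz": 0, "claw": 5}
    - {"dx": 0.22, "dy": 0.79, "dz": 0, "wx": 0, "wy": 0, "wz": 0, "claw": 5}
    - {"dx": 0.22, "dy": 0.79, "dz": 0, "wx": 0, "wy": 0, "wz": 0, "claw": 5}

```text
clock: 7.1
tool_pos: [0.6087, -0.0262, 0.1865]
eef_rot: [0.669, 0.743, 0.002, 0.001]
contact_force: [0.5, -0.5, -0.7]
opening: 0.106
finger_force: 19.9
```

Call:
step_arm:
  motion:
    - {"dx": 0, "dy": 0, "dz": 0.5, "wx": 0, "wy": 0, "wz": 0, "claw": 5}
    - {"dx": 0, "dy": 0, "dz": 1, "wx": 0, "wy": 0, "wz": 0, "claw": 5}
    - {"dx": 0, "dy": 0, "dz": 1, "wx": 0, "wy": 0, "wz": 0, "claw": 5}
    - {"dx": 0, "dy": 0, "dz": 1, "wx": 0, "wy": 0, "wz": 0, "claw": 5}

```text
clock: 7.5
tool_pos: [0.6045, -0.029, 0.1067]
eef_rot: [0.67, 0.743, -0.001, -0.001]
contact_force: [0.4, -0.1, 0.3]
opening: 0.11
finger_force: 19.9
```

Run:
```python
from h import *
s=get_state();print(s["tool_pos"],R.from_quat(s["eef_rot"]).as_matrix()[:,:2].round(3),s["contact_force"])
p,W=snap("scene"); save("s2",p[190:290,250:390],5)
```

```text
[ 0.60453543 -0.0290012   0.10672559] [[-0.103  0.995]
 [ 0.995  0.103]
 [-0.    -0.002]] [ 0.35420143 -0.14411326  0.33675622]
```

View pics/s2.png

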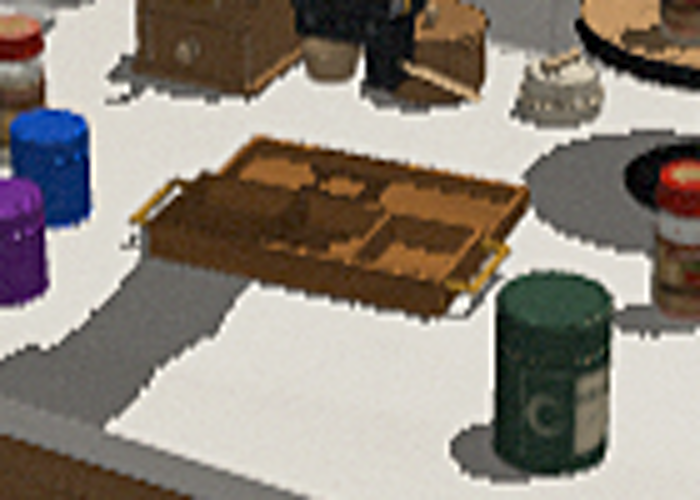

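The scoop is over the tray, cup at (330,60) and handle end at (475,97), level. Lowering it now.

Call:
step_arm:
  motion:
    - {"dx": 0, "dy": 0, "dz": 0.4, "wx": 0, "wy": 0, "wz": 0, "claw": 5}
    - {"dx": 0, "dy": 0, "dz": 0.7, "wx": 0, "wy": 0, "wz": 0, "claw": 5}
    - {"dx": 0, "dy": 0, "dz": 0.9, "wx": 0, "wy": 0, "wz": 0, "claw": 5}
    - {"dx": 0, "dy": 0, "dz": 0.9, "wx": 0, "wy": 0, "wz": 0, "claw": 5}

```text
clock: 7.95
tool_pos: [0.6051, -0.0286, 0.0344]
eef_rot: [0.669, 0.743, -0.0, -0.0]
contact_force: [1.0, 1.0, -0.2]
opening: 0.108
finger_force: 19.9
```

Call:
step_arm:
  motion:
    - {"dx": 0, "dy": 0, "dz": 0.1, "wx": 0, "wy": 0, "wz": 0, "claw": 5}
    - {"dx": 0, "dy": 0, "dz": 0.18, "wx": 0, "wy": 0, "wz": 0, "claw": 5}
    - {"dx": 0, "dy": 0, "dz": 0.24, "wx": 0, "wy": 0, "wz": 0, "claw": 5}
    - {"dx": 0, "dy": 0, "dz": 0.29, "wx": 0, "wy": 0, "wz": 0, "claw": 5}
    - {"dx": 0, "dy": 0, "dz": 0.29, "wx": 0, "wy": 0, "wz": 0, "claw": 5}
    - {"dx": 0, "dy": 0, "dz": 0.29, "wx": 0, "wy": 0, "wz": 0, "claw": 5}

```text
clock: 8.55
tool_pos: [0.6055, -0.0283, 0.0116]
eef_rot: [0.669, 0.743, 0.0, 0.0]
contact_force: [-0.7, 0.0, -1.5]
opening: 0.106
finger_force: 19.9
```

Call:
step_arm:
  motion:
    - {"dx": 0, "dy": 0, "dz": 0.015, "wx": 0, "wy": 0, "wz": 0, "claw": 5}
    - {"dx": 0, "dy": 0, "dz": 0.03, "wx": 0, "wy": 0, "wz": 0, "claw": 5}
    - {"dx": 0, "dy": 0, "dz": 0.03, "wx": 0, "wy": 0, "wz": 0, "claw": 5}

```text
clock: 8.85
tool_pos: [0.6055, -0.0284, 0.0091]
eef_rot: [0.669, 0.743, 0.0, 0.0]
contact_force: [0.6, 0.4, 1.3]
opening: 0.11
finger_force: 20.0
```

Call:
step_arm:
  motion:
    - {"dx": 0, "dy": 0, "dz": 0, "wx": 0, "wy": 0, "wz": 0, "claw": 16}
    - {"dx": 0, "dy": 0, "dz": 0, "wx": 0, "wy": 0, "wz": 0, "claw": 24}
    - {"dx": 0, "dy": 0, "dz": 0, "wx": 0, "wy": 0, "wz": 0, "claw": 28}
    - {"dx": 0, "dy": 0, "dz": 0, "wx": 0, "wy": 0, "wz": 0, "claw": 28}

```text
clock: 9.25
tool_pos: [0.6054, -0.0284, 0.0092]
eef_rot: [0.669, 0.743, 0.0, 0.0]
contact_force: [-0.7, 0.5, -0.7]
opening: 0.319
finger_force: 0.0
```

Call:
step_arm:
  motion:
    - {"dx": 0, "dy": 0, "dz": -0.3, "wx": 0, "wy": 0, "wz": 0, "claw": 28}
    - {"dx": 0, "dy": 0, "dz": -0.7, "wx": 0, "wy": 0, "wz": 0, "claw": 28}
    - {"dx": 0, "dy": 0, "dz": -1, "wx": 0, "wy": 0, "wz": 0, "claw": 28}
    - {"dx": 0, "dy": 0, "dz": -1, "wx": 0, "wy": 0, "wz": 0, "claw": 28}

```text
clock: 9.65
tool_pos: [0.6078, -0.028, 0.0924]
eef_rot: [0.669, 0.743, 0.002, 0.002]
contact_force: [0.7, -0.4, 0.2]
opening: 0.315
finger_force: 0.0
```

Call:
step_arm:
  motion:
    - {"dx": 0, "dy": 0, "dz": -0.5, "wx": 0, "wy": 0, "wz": 0, "claw": 80}
    - {"dx": 0, "dy": 0, "dz": -1, "wx": 0, "wy": 0, "wz": 0, "claw": 80}
    - {"dx": 0, "dy": 0, "dz": -1, "wx": 0, "wy": 0, "wz": 0, "claw": 80}

```text
clock: 9.95
tool_pos: [0.6085, -0.0277, 0.1733]
eef_rot: [0.669, 0.743, 0.003, 0.003]
contact_force: [1.3, -0.2, -0.2]
opening: 0.561
finger_force: 0.0
```

The scoop is released. Next is the red tin, with the fingers closing along about 38° to clear its neighbours.

Call:
step_arm:
  motion:
    - {"dx": 0.5, "dy": -0.26, "dz": 0, "wx": 0, "wy": 0, "wz": 0, "claw": 84}
    - {"dx": 0.99, "dy": -0.525, "dz": 0, "wx": 0, "wy": 0, "wz": 0, "claw": 84}
    - {"dx": 0.99, "dy": -0.525, "dz": 0, "wx": 0, "wy": 0, "wz": 0, "claw": 84}

```text
clock: 10.25
tool_pos: [0.5512, 0.0527, 0.1684]
eef_rot: [0.665, 0.746, -0.0, -0.003]
contact_force: [0.8, 0.2, 0.4]
opening: 0.836
finger_force: 0.0
```

Call:
step_arm:
  motion:
    - {"dx": 0.5, "dy": -0.26, "dz": 0, "wx": 0, "wy": 0, "wz": 0, "claw": 84}
    - {"dx": 0.99, "dy": -0.525, "dz": 0, "wx": 0, "wy": 0, "wz": 0, "claw": 84}
    - {"dx": 0.99, "dy": -0.525, "dz": 0, "wx": 0, "wy": 0, "wz": 0, "claw": 84}

```text
clock: 10.55
tool_pos: [0.5014, 0.1267, 0.1686]
eef_rot: [0.665, 0.747, 0.0, -0.002]
contact_force: [0.5, 0.2, -1.0]
opening: 0.95
finger_force: 0.0
```

Call:
step_arm:
  motion:
    - {"dx": 0.5, "dy": -0.26, "dz": 0, "wx": 0, "wy": 0, "wz": 0, "claw": 84}
    - {"dx": 0.99, "dy": -0.525, "dz": 0, "wx": 0, "wy": 0, "wz": 0, "claw": 84}
    - {"dx": 0.99, "dy": -0.525, "dz": 0, "wx": 0, "wy": 0, "wz": 0, "claw": 84}

```text
clock: 10.85
tool_pos: [0.4519, 0.2007, 0.1688]
eef_rot: [0.665, 0.747, 0.001, -0.002]
contact_force: [0.0, -0.1, -0.1]
opening: 0.952
finger_force: 0.0
```

Call:
step_arm:
  motion:
    - {"dx": 0.5, "dy": -0.26, "dz": 0, "wx": 0, "wy": 0, "wz": -0.045, "claw": 84}
    - {"dx": 0.99, "dy": -0.525, "dz": 0, "wx": 0, "wy": 0, "wz": -0.09, "claw": 84}
    - {"dx": 0.99, "dy": -0.525, "dz": 0, "wx": 0, "wy": 0, "wz": -0.135, "claw": 84}
    - {"dx": 0.99, "dy": -0.525, "dz": 0, "wx": 0, "wy": 0, "wz": -0.178, "claw": 84}
    - {"dx": 0.99, "dy": -0.525, "dz": 0, "wx": 0, "wy": 0, "wz": -0.178, "claw": 84}
    - {"dx": 0.99, "dy": -0.525, "dz": 0, "wx": 0, "wy": 0, "wz": -0.178, "claw": 84}

```text
clock: 11.45
tool_pos: [0.406, 0.2681, 0.1685]
eef_rot: [0.44, 0.898, -0.001, -0.0]
contact_force: [-0.2, 0.0, -0.9]
opening: 0.948
finger_force: 0.0
```

Run:
```python
from fit import *
s=get_state();print(s["tool_pos"],R.from_quat(s["eef_rot"]).as_matrix()[:,:2].round(3),s["opening"],s["q"].round(2))
p,W=snap("top"); save("t2",p[130:300,200:420],3.5); r=caddy(W); print(r.x,r.fun)
f=p.astype(int)
```

```text
[0.40599168 0.26812928 0.1684639 ] [[-0.612  0.791]
 [ 0.791  0.612]
 [-0.    -0.001]] 0.9479092073928986 [-0.34  0.67 -0.55  2.03  0.61  0.6  -0.65]
[ 0.56261994 -0.01526109  3.24898056] 2.600358087683685
```

View pics/t2.png

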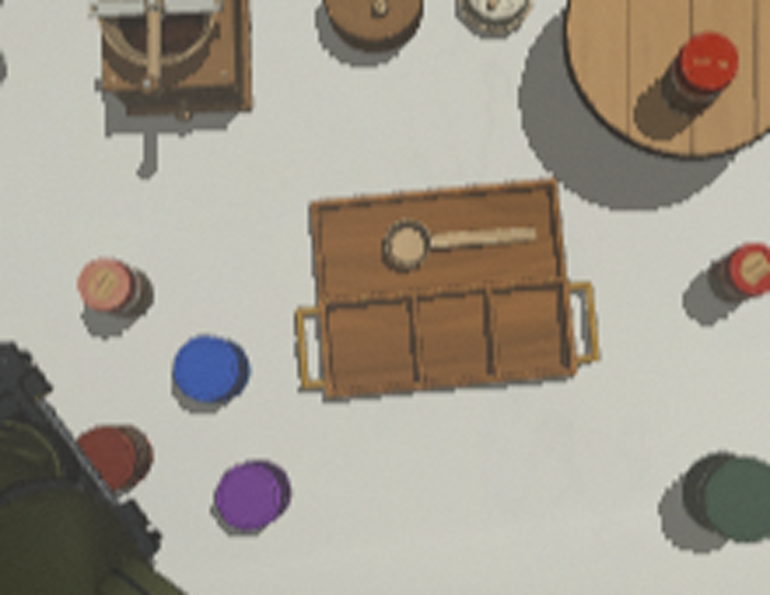

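The scoop lies lengthwise in the tray, from (405,245) to (535,235). The gripper is over the red tin.

Call:
step_arm:
  motion:
    - {"dx": 0, "dy": 0.04, "dz": 0.5, "wx": 0, "wy": 0, "wz": 0, "claw": 84}
    - {"dx": 0, "dy": 0.04, "dz": 0.9, "wx": 0, "wy": 0, "wz": 0, "claw": 84}
    - {"dx": 0, "dy": 0.04, "dz": 0.9, "wx": 0, "wy": 0, "wz": 0, "claw": 84}

```text
clock: 11.8
tool_pos: [0.4067, 0.2691, 0.0943]
eef_rot: [0.439, 0.898, -0.003, -0.001]
contact_force: [-0.6, -0.4, -0.1]
opening: 0.947
finger_force: 0.0
```

Call:
step_arm:
  motion:
    - {"dx": 0, "dy": 0, "dz": 0.4, "wx": 0, "wy": 0, "wz": 0, "claw": 84}
    - {"dx": 0, "dy": 0, "dz": 0.8, "wx": 0, "wy": 0, "wz": 0, "claw": 84}
    - {"dx": 0, "dy": 0, "dz": 0.8, "wx": 0, "wy": 0, "wz": 0, "claw": 84}
    - {"dx": 0, "dy": 0, "dz": 0.8, "wx": 0, "wy": 0, "wz": 0, "claw": 84}

```text
clock: 12.2
tool_pos: [0.4083, 0.2713, 0.0341]
eef_rot: [0.439, 0.899, 0.0, 0.0]
contact_force: [-0.1, 0.6, -1.0]
opening: 0.954
finger_force: 0.0
```

Call:
step_arm:
  motion:
    - {"dx": 0, "dy": 0, "dz": 0, "wx": 0, "wy": 0, "wz": 0, "claw": 50}
    - {"dx": 0, "dy": 0, "dz": 0, "wx": 0, "wy": 0, "wz": 0, "claw": 50}
    - {"dx": 0, "dy": 0, "dz": 0, "wx": 0, "wy": 0, "wz": 0, "claw": 50}
    - {"dx": 0, "dy": 0, "dz": 0, "wx": 0, "wy": 0, "wz": 0, "claw": 50}
    - {"dx": 0, "dy": 0, "dz": 0, "wx": 0, "wy": 0, "wz": 0, "claw": 50}

```text
clock: 12.7
tool_pos: [0.4084, 0.2714, 0.0338]
eef_rot: [0.438, 0.899, 0.001, 0.0]
contact_force: [0.3, -0.2, 6.3]
opening: 0.628
finger_force: 20.0
```

Call:
step_arm:
  motion:
    - {"dx": 0, "dy": 0, "dz": -0.4, "wx": 0, "wy": 0, "wz": 0, "claw": 50}
    - {"dx": 0, "dy": 0, "dz": -1, "wx": 0, "wy": 0, "wz": 0, "claw": 50}
    - {"dx": 0, "dy": 0, "dz": -1, "wx": 0, "wy": 0, "wz": 0, "claw": 50}

```text
clock: 13.0
tool_pos: [0.4096, 0.2732, 0.1173]
eef_rot: [0.439, 0.899, 0.004, 0.001]
contact_force: [0.8, 1.3, -0.9]
opening: 0.628
finger_force: 20.0
```

Call:
step_arm:
  motion:
    - {"dx": 0, "dy": 0, "dz": -0.6, "wx": 0, "wy": 0, "wz": 0, "claw": 50}
    - {"dx": 0, "dy": 0, "dz": -0.6, "wx": 0, "wy": 0, "wz": 0, "claw": 50}

```text
clock: 13.2
tool_pos: [0.4095, 0.2729, 0.1644]
eef_rot: [0.439, 0.899, 0.003, 0.001]
contact_force: [0.2, 1.7, -1.6]
opening: 0.631
finger_force: 20.0
```

Call:
step_arm:
  motion:
    - {"dx": -0.4, "dy": -0.1, "dz": 0, "wx": 0, "wy": 0, "wz": 0, "claw": 50}
    - {"dx": -1, "dy": -0.24, "dz": 0, "wx": 0, "wy": 0, "wz": 0, "claw": 50}
    - {"dx": -1, "dy": -0.24, "dz": 0, "wx": 0, "wy": 0, "wz": 0, "claw": 50}

```text
clock: 13.5
tool_pos: [0.4442, 0.1873, 0.1594]
eef_rot: [0.444, 0.896, -0.004, 0.001]
contact_force: [-0.3, 0.7, -0.7]
opening: 0.628
finger_force: 20.0
```

Call:
step_arm:
  motion:
    - {"dx": -0.5, "dy": -0.12, "dz": 0, "wx": 0, "wy": 0, "wz": 0, "claw": 50}
    - {"dx": -1, "dy": -0.24, "dz": 0, "wx": 0, "wy": 0, "wz": 0, "claw": 50}
    - {"dx": -1, "dy": -0.24, "dz": 0, "wx": 0, "wy": 0, "wz": 0, "claw": 50}

```text
clock: 13.8
tool_pos: [0.4776, 0.1138, 0.1593]
eef_rot: [0.443, 0.896, -0.003, 0.001]
contact_force: [0.0, -0.9, -1.4]
opening: 0.628
finger_force: 20.0
```

Call:
step_arm:
  motion:
    - {"dx": -0.5, "dy": -0.12, "dz": 0, "wx": 0, "wy": 0, "wz": 0, "claw": 50}
    - {"dx": -1, "dy": -0.24, "dz": 0, "wx": 0, "wy": 0, "wz": 0, "claw": 50}
    - {"dx": -1, "dy": -0.24, "dz": 0, "wx": 0, "wy": 0, "wz": 0, "claw": 50}
    - {"dx": -1, "dy": -0.24, "dz": 0, "wx": 0, "wy": 0, "wz": 0, "claw": 50}
    - {"dx": -1, "dy": -0.24, "dz": 0, "wx": 0, "wy": 0, "wz": 0, "claw": 50}

```text
clock: 14.3
tool_pos: [0.5096, 0.0479, 0.1607]
eef_rot: [0.438, 0.899, 0.0, -0.001]
contact_force: [0.6, 0.9, -1.1]
opening: 0.628
finger_force: 20.0
```

Call:
step_arm:
  motion:
    - {"dx": 0, "dy": 0, "dz": 0.4, "wx": 0, "wy": 0, "wz": 0, "claw": 50}
    - {"dx": 0, "dy": 0, "dz": 0.8, "wx": 0, "wy": 0, "wz": 0, "claw": 50}
    - {"dx": 0, "dy": 0, "dz": 1, "wx": 0, "wy": 0, "wz": 0, "claw": 50}
    - {"dx": 0, "dy": 0, "dz": 1, "wx": 0, "wy": 0, "wz": 0, "claw": 50}

```text
clock: 14.7
tool_pos: [0.5083, 0.0482, 0.0793]
eef_rot: [0.437, 0.9, -0.001, -0.002]
contact_force: [-0.8, -0.2, -0.8]
opening: 0.626
finger_force: 20.0
```

Call:
step_arm:
  motion:
    - {"dx": 0, "dy": 0, "dz": 0.2, "wx": 0, "wy": 0, "wz": 0, "claw": 50}
    - {"dx": 0, "dy": 0, "dz": 0.35, "wx": 0, "wy": 0, "wz": 0, "claw": 50}
    - {"dx": 0, "dy": 0, "dz": 0.45, "wx": 0, "wy": 0, "wz": 0, "claw": 50}
    - {"dx": 0, "dy": 0, "dz": 0.48, "wx": 0, "wy": 0, "wz": 0, "claw": 50}
    - {"dx": 0, "dy": 0, "dz": 0.48, "wx": 0, "wy": 0, "wz": 0, "claw": 50}
    - {"dx": 0, "dy": 0, "dz": 0.48, "wx": 0, "wy": 0, "wz": 0, "claw": 50}

```text
clock: 15.3
tool_pos: [0.5106, 0.0467, 0.0431]
eef_rot: [0.438, 0.899, 0.0, 0.0]
contact_force: [-0.0, -0.2, -0.5]
opening: 0.628
finger_force: 20.0
```

Call:
step_arm:
  motion:
    - {"dx": 0, "dy": 0, "dz": 0.02, "wx": 0, "wy": 0, "wz": 0, "claw": 50}
    - {"dx": 0, "dy": 0, "dz": 0.04, "wx": 0, "wy": 0, "wz": 0, "claw": 50}
    - {"dx": 0, "dy": 0, "dz": 0.042, "wx": 0, "wy": 0, "wz": 0, "claw": 50}
    - {"dx": 0, "dy": 0, "dz": 0.042, "wx": 0, "wy": 0, "wz": 0, "claw": 50}

```text
clock: 15.7
tool_pos: [0.5106, 0.0466, 0.0399]
eef_rot: [0.438, 0.899, 0.0, 0.0]
contact_force: [-0.2, -1.4, 4.6]
opening: 0.63
finger_force: 20.0
```

Call:
step_arm:
  motion:
    - {"dx": 0, "dy": 0, "dz": 0, "wx": 0, "wy": 0, "wz": 0, "claw": 70}
    - {"dx": 0, "dy": 0, "dz": 0, "wx": 0, "wy": 0, "wz": 0, "claw": 80}
    - {"dx": 0, "dy": 0, "dz": 0, "wx": 0, "wy": 0, "wz": 0, "claw": 80}
    - {"dx": 0, "dy": 0, "dz": 0, "wx": 0, "wy": 0, "wz": 0, "claw": 80}

```text
clock: 16.1
tool_pos: [0.5103, 0.0467, 0.0392]
eef_rot: [0.438, 0.899, -0.0, -0.0]
contact_force: [-0.9, -0.3, 0.0]
opening: 0.907
finger_force: 0.0
```

Call:
step_arm:
  motion:
    - {"dx": 0, "dy": 0, "dz": -0.3, "wx": 0, "wy": 0, "wz": 0, "claw": 80}
    - {"dx": 0, "dy": 0, "dz": -0.7, "wx": 0, "wy": 0, "wz": 0, "claw": 80}
    - {"dx": 0, "dy": 0, "dz": -1, "wx": 0, "wy": 0, "wz": 0, "claw": 80}
    - {"dx": 0, "dy": 0, "dz": -1, "wx": 0, "wy": 0, "wz": 0, "claw": 80}

```text
clock: 16.5
tool_pos: [0.512, 0.0472, 0.1218]
eef_rot: [0.439, 0.899, 0.002, 0.002]
contact_force: [0.5, -0.6, -0.4]
opening: 0.91
finger_force: 0.0
```

Call:
step_arm:
  motion:
    - {"dx": 0, "dy": 0, "dz": -0.5, "wx": 0, "wy": 0, "wz": 0, "claw": 75}
    - {"dx": 0, "dy": 0, "dz": -0.8, "wx": 0, "wy": 0, "wz": 0, "claw": 75}
    - {"dx": 0, "dy": 0, "dz": -0.8, "wx": 0, "wy": 0, "wz": 0, "claw": 75}

```text
clock: 16.8
tool_pos: [0.5118, 0.0471, 0.1851]
eef_rot: [0.439, 0.899, 0.001, 0.002]
contact_force: [-0.4, -0.4, 0.4]
opening: 0.847
finger_force: 0.0
```

Call:
step_arm:
  motion:
    - {"dx": -0.2, "dy": -0.15, "dz": 0, "wx": 0, "wy": 0, "wz": 0.03, "claw": 75}
    - {"dx": -0.4, "dy": -0.3, "dz": 0, "wx": 0, "wy": 0, "wz": 0.07, "claw": 75}
    - {"dx": -0.6, "dy": -0.45, "dz": 0, "wx": 0, "wy": 0, "wz": 0.11, "claw": 75}
    - {"dx": -0.79, "dy": -0.62, "dz": 0, "wx": 0, "wy": 0, "wz": 0.15, "claw": 75}
    - {"dx": -0.79, "dy": -0.62, "dz": 0, "wx": 0, "wy": 0, "wz": 0.19, "claw": 75}
    - {"dx": -0.79, "dy": -0.62, "dz": 0, "wx": 0, "wy": 0, "wz": 0.23, "claw": 75}
    - {"dx": -0.79, "dy": -0.62, "dz": 0, "wx": 0, "wy": 0, "wz": 0.27, "claw": 75}
    - {"dx": -0.79, "dy": -0.62, "dz": 0, "wx": 0, "wy": 0, "wz": 0.295, "claw": 75}

```text
clock: 17.6
tool_pos: [0.5093, -0.0341, 0.1817]
eef_rot: [0.795, 0.606, -0.001, -0.0]
contact_force: [-0.3, 0.6, -0.1]
opening: 0.853
finger_force: 0.0
```

Call:
step_arm:
  motion:
    - {"dx": -0.24, "dy": 0.06, "dz": 0, "wx": 0, "wy": 0, "wz": 0.04, "claw": 75}
    - {"dx": -0.48, "dy": 0.13, "dz": 0, "wx": 0, "wy": 0, "wz": 0.08, "claw": 75}
    - {"dx": -0.72, "dy": 0.2, "dz": 0, "wx": 0, "wy": 0, "wz": 0.12, "claw": 75}
    - {"dx": -0.96, "dy": 0.26, "dz": 0, "wx": 0, "wy": 0, "wz": 0.16, "claw": 75}
    - {"dx": -0.96, "dy": 0.26, "dz": 0, "wx": 0, "wy": 0, "wz": 0.2, "claw": 75}
    - {"dx": -0.96, "dy": 0.26, "dz": 0, "wx": 0, "wy": 0, "wz": 0.24, "claw": 75}
    - {"dx": -0.96, "dy": 0.26, "dz": 0, "wx": 0, "wy": 0, "wz": 0.28, "claw": 75}
    - {"dx": -0.96, "dy": 0.26, "dz": 0, "wx": 0, "wy": 0, "wz": 0.295, "claw": 75}

```text
clock: 18.4
tool_pos: [0.5093, -0.1136, 0.1817]
eef_rot: [0.982, 0.187, -0.001, 0.0]
contact_force: [0.0, -0.1, 0.5]
opening: 0.852
finger_force: 0.0
```

Call:
step_arm:
  motion:
    - {"dx": 0, "dy": 0.36, "dz": 0, "wx": 0, "wy": 0, "wz": 0, "claw": 75}
    - {"dx": 0, "dy": 0.72, "dz": 0, "wx": 0, "wy": 0, "wz": 0, "claw": 75}
    - {"dx": 0, "dy": 0.72, "dz": 0, "wx": 0, "wy": 0, "wz": 0, "claw": 75}

```text
clock: 18.7
tool_pos: [0.5316, -0.1718, 0.1816]
eef_rot: [0.983, 0.186, -0.001, 0.002]
contact_force: [-0.0, -0.2, 0.3]
opening: 0.85
finger_force: 0.0
```

Call:
step_arm:
  motion:
    - {"dx": 0, "dy": 0.36, "dz": 0, "wx": 0, "wy": 0, "wz": 0, "claw": 75}
    - {"dx": 0, "dy": 0.72, "dz": 0, "wx": 0, "wy": 0, "wz": 0, "claw": 75}
    - {"dx": 0, "dy": 0.72, "dz": 0, "wx": 0, "wy": 0, "wz": 0, "claw": 75}

```text
clock: 19.0
tool_pos: [0.5528, -0.2246, 0.1817]
eef_rot: [0.982, 0.187, -0.001, 0.002]
contact_force: [-0.3, 0.0, 0.4]
opening: 0.849
finger_force: 0.0
```

Call:
step_arm:
  motion:
    - {"dx": 0, "dy": 0.36, "dz": 0, "wx": 0, "wy": 0, "wz": 0, "claw": 75}
    - {"dx": 0, "dy": 0.72, "dz": 0, "wx": 0, "wy": 0, "wz": 0, "claw": 75}
    - {"dx": 0, "dy": 0.72, "dz": 0, "wx": 0, "wy": 0, "wz": 0, "claw": 75}
    - {"dx": 0, "dy": 0.72, "dz": 0, "wx": 0, "wy": 0, "wz": 0, "claw": 75}
    - {"dx": 0, "dy": 0.72, "dz": 0, "wx": 0, "wy": 0, "wz": 0, "claw": 75}

```text
clock: 19.5
tool_pos: [0.5738, -0.2714, 0.1825]
eef_rot: [0.982, 0.19, -0.001, -0.001]
contact_force: [0.2, -0.5, -0.0]
opening: 0.846
finger_force: 0.0
```

```bash
cat > st.py <<'E'
from h import *
import sys
s=get_state(); M=R.from_quat(s["eef_rot"]).as_matrix(); print(s["tool_pos"].round(4),"yaw",np.degrees(np.arctan2(M[1,0],M[0,0])).round(1),s["q"].round(2),s["opening"])
t=np.array([float(v) for v in sys.argv[1:4]]); print("units dx,dy,dz:",(M.T@(t-s["tool_pos"])/.08).round(3))
E
python3 st.py .574 -.274 .048
```

```text
[ 0.5738 -0.2714  0.1825] yaw 21.9 [ 0.47  0.77 -0.18  1.59  0.17  0.8  -0.97] 0.8461172276385485
units dx,dy,dz: [-0.008  0.034  1.682]
```

Call:
step_arm:
  motion:
    - {"dx": -0.01, "dy": 0.03, "dz": 0.5, "wx": 0, "wy": 0, "wz": 0, "claw": 75}
    - {"dx": -0.01, "dy": 0.03, "dz": 1, "wx": 0, "wy": 0, "wz": 0, "claw": 75}
    - {"dx": -0.01, "dy": 0.03, "dz": 1, "wx": 0, "wy": 0, "wz": 0, "claw": 75}
    - {"dx": -0.01, "dy": 0.03, "dz": 1, "wx": 0, "wy": 0, "wz": 0, "claw": 75}

```text
clock: 19.9
tool_pos: [0.5745, -0.2748, 0.1035]
eef_rot: [0.982, 0.19, -0.0, -0.001]
contact_force: [0.7, 0.3, 0.3]
opening: 0.849
finger_force: 0.0
```

Call:
step_arm:
  motion:
    - {"dx": 0, "dy": 0, "dz": 0.3, "wx": 0, "wy": 0, "wz": 0, "claw": 75}
    - {"dx": 0, "dy": 0, "dz": 0.55, "wx": 0, "wy": 0, "wz": 0, "claw": 75}
    - {"dx": 0, "dy": 0, "dz": 0.65, "wx": 0, "wy": 0, "wz": 0, "claw": 75}
    - {"dx": 0, "dy": 0, "dz": 0.65, "wx": 0, "wy": 0, "wz": 0, "claw": 75}

```text
clock: 20.3
tool_pos: [0.5751, -0.276, 0.0522]
eef_rot: [0.982, 0.189, 0.0, 0.0]
contact_force: [0.3, 0.4, -0.0]
opening: 0.852
finger_force: 0.0
```

Call:
step_arm:
  motion:
    - {"dx": 0, "dy": 0, "dz": 0, "wx": 0, "wy": 0, "wz": 0, "claw": 34}
    - {"dx": 0, "dy": 0, "dz": 0, "wx": 0, "wy": 0, "wz": 0, "claw": 34}
    - {"dx": 0, "dy": 0, "dz": 0, "wx": 0, "wy": 0, "wz": 0, "claw": 34}
    - {"dx": 0, "dy": 0, "dz": 0, "wx": 0, "wy": 0, "wz": 0, "claw": 34}
    - {"dx": 0, "dy": 0, "dz": 0, "wx": 0, "wy": 0, "wz": 0, "claw": 34}
    - {"dx": 0, "dy": 0, "dz": 0, "wx": 0, "wy": 0, "wz": 0, "claw": 34}

```text
clock: 20.9
tool_pos: [0.5749, -0.2762, 0.0519]
eef_rot: [0.982, 0.189, 0.0, 0.0]
contact_force: [-1.2, 1.5, 3.9]
opening: 0.501
finger_force: 19.9
```

```bash
python3 st.py .5265 -.0935 .2
```

```text
[ 0.5749 -0.2762  0.0519] yaw 21.8 [ 0.45  0.95 -0.14  1.65  0.22  0.56 -1.01] 0.5007933166837699
units dx,dy,dz: [ 0.288 -2.344 -1.852]
```

Call:
step_arm:
  motion:
    - {"dx": 0, "dy": 0, "dz": -0.3, "wx": 0, "wy": 0, "wz": 0, "claw": 34}
    - {"dx": 0, "dy": 0, "dz": -0.8, "wx": 0, "wy": 0, "wz": 0, "claw": 34}
    - {"dx": 0, "dy": 0, "dz": -1, "wx": 0, "wy": 0, "wz": 0, "claw": 34}
  force: 30

```text
clock: 21.2
tool_pos: [0.576, -0.2769, 0.1341]
eef_rot: [0.982, 0.189, 0.002, 0.001]
contact_force: [0.7, -0.6, -0.8]
opening: 0.496
finger_force: 29.9
```

Call:
step_arm:
  motion:
    - {"dx": 0, "dy": -0.2, "dz": -0.4, "wx": 0, "wy": 0, "wz": 0, "claw": 34}
    - {"dx": 0.1, "dy": -0.6, "dz": -0.5, "wx": 0, "wy": 0, "wz": 0, "claw": 34}
    - {"dx": 0.1, "dy": -0.78, "dz": -0.5, "wx": 0, "wy": 0, "wz": 0, "claw": 34}

```text
clock: 21.5
tool_pos: [0.56, -0.2121, 0.173]
eef_rot: [0.982, 0.191, 0.002, -0.0]
contact_force: [0.7, 0.1, -2.2]
opening: 0.501
finger_force: 29.9
```

Call:
step_arm:
  motion:
    - {"dx": 0.05, "dy": -0.39, "dz": 0, "wx": 0, "wy": 0, "wz": 0, "claw": 34}
    - {"dx": 0.1, "dy": -0.78, "dz": 0, "wx": 0, "wy": 0, "wz": 0, "claw": 34}
    - {"dx": 0.1, "dy": -0.78, "dz": 0, "wx": 0, "wy": 0, "wz": 0, "claw": 34}

```text
clock: 21.8
tool_pos: [0.542, -0.1486, 0.1711]
eef_rot: [0.981, 0.193, -0.001, -0.002]
contact_force: [0.8, 0.4, -1.2]
opening: 0.497
finger_force: 29.9
```

Call:
step_arm:
  motion:
    - {"dx": 0.05, "dy": -0.39, "dz": 0, "wx": 0, "wy": 0, "wz": 0, "claw": 34}
    - {"dx": 0.1, "dy": -0.78, "dz": 0, "wx": 0, "wy": 0, "wz": 0, "claw": 34}
    - {"dx": 0.1, "dy": -0.78, "dz": 0, "wx": 0, "wy": 0, "wz": 0, "claw": 34}
    - {"dx": 0.1, "dy": -0.78, "dz": 0, "wx": 0, "wy": 0, "wz": 0, "claw": 34}
    - {"dx": 0.1, "dy": -0.78, "dz": 0, "wx": 0, "wy": 0, "wz": 0, "claw": 34}

```text
clock: 22.3
tool_pos: [0.5276, -0.0952, 0.1712]
eef_rot: [0.982, 0.188, -0.0, 0.001]
contact_force: [0.7, 0.5, -0.6]
opening: 0.495
finger_force: 29.9
```

```bash
python3 st.py .5265 -.0935 .058
python3 - <<'E'
from h import *
p,W=snap("scene"); save("s3",p[160:270,260:400],5)
E
```

```text
[ 0.5276 -0.0952  0.1712] yaw 21.7 [ 0.18  0.67 -0.14  1.9   0.16  0.58 -1.26] 0.49542448910797393
units dx,dy,dz: [-0.005 -0.027  1.416]
```

View pics/s3.png

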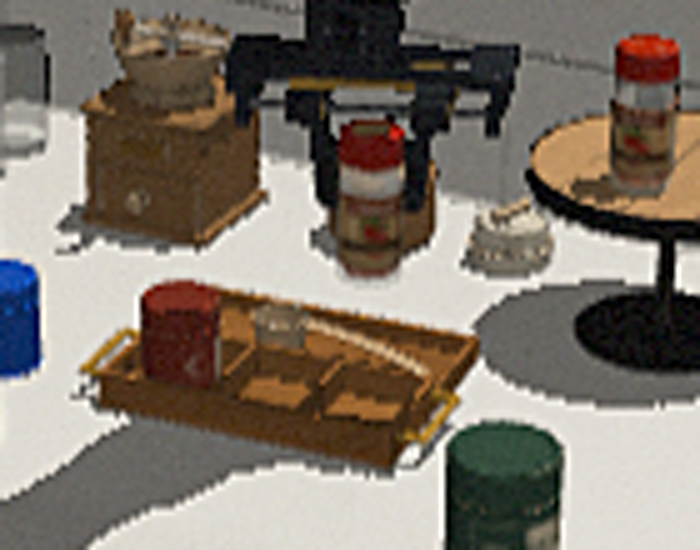

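The tin stands in the widest pocket (182,335) and the scoop lies in the tray. Jar B hangs upright at (370,200). Lowering it into the outer narrow pocket.

Call:
step_arm:
  motion:
    - {"dx": 0, "dy": -0.03, "dz": 0.4, "wx": 0, "wy": 0, "wz": 0, "claw": 34}
    - {"dx": 0, "dy": -0.03, "dz": 0.8, "wx": 0, "wy": 0, "wz": 0, "claw": 34}
    - {"dx": 0, "dy": -0.03, "dz": 1, "wx": 0, "wy": 0, "wz": 0, "claw": 34}
    - {"dx": 0, "dy": -0.03, "dz": 1, "wx": 0, "wy": 0, "wz": 0, "claw": 34}

```text
clock: 22.75
tool_pos: [0.525, -0.0924, 0.0892]
eef_rot: [0.982, 0.188, -0.002, -0.0]
contact_force: [-0.5, 0.0, -1.2]
opening: 0.496
finger_force: 29.9
```

Call:
step_arm:
  motion:
    - {"dx": 0, "dy": 0, "dz": 0.2, "wx": 0, "wy": 0, "wz": 0, "claw": 34}
    - {"dx": 0, "dy": 0, "dz": 0.3, "wx": 0, "wy": 0, "wz": 0, "claw": 34}
    - {"dx": 0, "dy": 0, "dz": 0.36, "wx": 0, "wy": 0, "wz": 0, "claw": 34}
    - {"dx": 0, "dy": 0, "dz": 0.38, "wx": 0, "wy": 0, "wz": 0, "claw": 34}
    - {"dx": 0, "dy": 0, "dz": 0.38, "wx": 0, "wy": 0, "wz": 0, "claw": 34}
    - {"dx": 0, "dy": 0, "dz": 0.38, "wx": 0, "wy": 0, "wz": 0, "claw": 34}

```text
clock: 23.35
tool_pos: [0.5268, -0.0914, 0.0615]
eef_rot: [0.982, 0.189, 0.0, 0.0]
contact_force: [0.6, 0.1, -1.2]
opening: 0.496
finger_force: 29.9
```

Call:
step_arm:
  motion:
    - {"dx": 0, "dy": 0, "dz": 0.015, "wx": 0, "wy": 0, "wz": 0, "claw": 34}
    - {"dx": 0, "dy": 0, "dz": 0.03, "wx": 0, "wy": 0, "wz": 0, "claw": 34}
    - {"dx": 0, "dy": 0, "dz": 0.045, "wx": 0, "wy": 0, "wz": 0, "claw": 34}
    - {"dx": 0, "dy": 0, "dz": 0.045, "wx": 0, "wy": 0, "wz": 0, "claw": 34}

```text
clock: 23.75
tool_pos: [0.5266, -0.0913, 0.0578]
eef_rot: [0.982, 0.189, 0.0, 0.0]
contact_force: [0.7, 0.5, 4.3]
opening: 0.499
finger_force: 29.9
```

Call:
step_arm:
  motion:
    - {"dx": 0, "dy": 0, "dz": 0, "wx": 0, "wy": 0, "wz": 0, "claw": 55}
    - {"dx": 0, "dy": 0, "dz": 0, "wx": 0, "wy": 0, "wz": 0, "claw": 66}
    - {"dx": 0, "dy": 0, "dz": 0, "wx": 0, "wy": 0, "wz": 0, "claw": 66}
    - {"dx": 0, "dy": 0, "dz": 0, "wx": 0, "wy": 0, "wz": 0, "claw": 66}

```text
clock: 24.15
tool_pos: [0.5264, -0.0913, 0.0572]
eef_rot: [0.982, 0.189, -0.0, 0.0]
contact_force: [0.5, -0.8, 0.4]
opening: 0.746
finger_force: 0.0
```

Call:
step_arm:
  motion:
    - {"dx": 0, "dy": 0, "dz": -0.3, "wx": 0, "wy": 0, "wz": 0, "claw": 66}
    - {"dx": 0, "dy": 0, "dz": -0.7, "wx": 0, "wy": 0, "wz": 0, "claw": 66}
    - {"dx": 0, "dy": 0, "dz": -1, "wx": 0, "wy": 0, "wz": 0, "claw": 66}
    - {"dx": 0, "dy": 0, "dz": -1, "wx": 0, "wy": 0, "wz": 0, "claw": 66}

```text
clock: 24.55
tool_pos: [0.5284, -0.0916, 0.1401]
eef_rot: [0.982, 0.189, 0.003, 0.001]
contact_force: [0.5, 0.2, -0.6]
opening: 0.746
finger_force: 0.0
```

Call:
step_arm:
  motion:
    - {"dx": 0, "dy": 0, "dz": -0.5, "wx": 0, "wy": 0, "wz": 0, "claw": 75}
    - {"dx": 0, "dy": 0, "dz": -0.6, "wx": 0, "wy": 0, "wz": 0, "claw": 75}
    - {"dx": 0, "dy": 0, "dz": -0.6, "wx": 0, "wy": 0, "wz": 0, "claw": 75}

```text
clock: 24.85
tool_pos: [0.5271, -0.0914, 0.1859]
eef_rot: [0.982, 0.189, 0.001, 0.0]
contact_force: [-0.6, -0.3, -0.8]
opening: 0.849
finger_force: 0.0
```

Call:
step_arm:
  motion:
    - {"dx": 0.2, "dy": -0.5, "dz": 0, "wx": 0, "wy": 0, "wz": 0, "claw": 75}
    - {"dx": 0.39, "dy": -0.99, "dz": 0, "wx": 0, "wy": 0, "wz": 0, "claw": 75}
    - {"dx": 0.39, "dy": -0.99, "dz": 0, "wx": 0, "wy": 0, "wz": 0, "claw": 75}

```text
clock: 25.15
tool_pos: [0.5251, 0.0016, 0.1838]
eef_rot: [0.981, 0.194, -0.001, -0.003]
contact_force: [-0.5, 0.0, -0.4]
opening: 0.848
finger_force: 0.0
```

Call:
step_arm:
  motion:
    - {"dx": 0.2, "dy": -0.5, "dz": 0, "wx": 0, "wy": 0, "wz": 0, "claw": 75}
    - {"dx": 0.39, "dy": -0.99, "dz": 0, "wx": 0, "wy": 0, "wz": 0, "claw": 75}
    - {"dx": 0.39, "dy": -0.99, "dz": 0, "wx": 0, "wy": 0, "wz": 0, "claw": 75}

```text
clock: 25.45
tool_pos: [0.5245, 0.0866, 0.1838]
eef_rot: [0.981, 0.194, -0.0, -0.002]
contact_force: [-0.4, -0.0, -0.4]
opening: 0.85
finger_force: 0.0
```

Call:
step_arm:
  motion:
    - {"dx": 0.2, "dy": -0.5, "dz": 0, "wx": 0, "wy": 0, "wz": -0.04, "claw": 75}
    - {"dx": 0.39, "dy": -0.99, "dz": 0, "wx": 0, "wy": 0, "wz": -0.08, "claw": 75}
    - {"dx": 0.39, "dy": -0.99, "dz": 0, "wx": 0, "wy": 0, "wz": -0.12, "claw": 75}
    - {"dx": 0.39, "dy": -0.99, "dz": 0, "wx": 0, "wy": 0, "wz": -0.16, "claw": 75}
    - {"dx": 0.39, "dy": -0.99, "dz": 0, "wx": 0, "wy": 0, "wz": -0.206, "claw": 75}
    - {"dx": 0.39, "dy": -0.99, "dz": 0, "wx": 0, "wy": 0, "wz": -0.206, "claw": 75}

```text
clock: 26.05
tool_pos: [0.5243, 0.1631, 0.1837]
eef_rot: [0.871, 0.492, -0.001, -0.0]
contact_force: [0.5, 0.7, -0.9]
opening: 0.848
finger_force: 0.0
```

Call:
step_arm:
  motion:
    - {"dx": 0.3, "dy": -0.2, "dz": 0, "wx": 0, "wy": 0, "wz": -0.04, "claw": 75}
    - {"dx": 0.6, "dy": -0.4, "dz": 0, "wx": 0, "wy": 0, "wz": -0.08, "claw": 75}
    - {"dx": 0.85, "dy": -0.52, "dz": 0, "wx": 0, "wy": 0, "wz": -0.12, "claw": 75}
    - {"dx": 0.85, "dy": -0.52, "dz": 0, "wx": 0, "wy": 0, "wz": -0.16, "claw": 75}
    - {"dx": 0.85, "dy": -0.52, "dz": 0, "wx": 0, "wy": 0, "wz": -0.206, "claw": 75}
    - {"dx": 0.85, "dy": -0.52, "dz": 0, "wx": 0, "wy": 0, "wz": -0.206, "claw": 75}
    - {"dx": 0.85, "dy": -0.52, "dz": 0, "wx": 0, "wy": 0, "wz": -0.206, "claw": 75}

```text
clock: 26.75
tool_pos: [0.5244, 0.2431, 0.1846]
eef_rot: [0.671, 0.741, -0.001, -0.0]
contact_force: [0.2, 1.0, -0.1]
opening: 0.853
finger_force: 0.0
```

```bash
python3 st.py .554 .266 .051
python3 - <<'E'
import numpy as np
W=np.load("top0.npz")["W"][100:190,215:290].reshape(-1,3)
q=W[(W[:,2]>.05)&(W[:,2]<.25)&(abs(W[:,1]-.23)<.08)]
q=q[q[:,0]>.6]; print("mill front x",np.percentile(q[:,0],[0,2,5]))
E
```

```text
[0.5244 0.2431 0.1846] yaw 95.6 [-0.25  0.73 -0.46  1.76  0.44  0.76 -0.83] 0.8526737732762243
units dx,dy,dz: [0.249 0.399 1.669]
mill front x [0.69671757 0.70851237 0.72244501]
```

Call:
step_arm:
  motion:
    - {"dx": 0.25, "dy": 0.4, "dz": 0, "wx": 0, "wy": 0, "wz": 0, "claw": 75}
    - {"dx": 0.25, "dy": 0.4, "dz": 0.2, "wx": 0, "wy": 0, "wz": 0, "claw": 75}
    - {"dx": 0.25, "dy": 0.4, "dz": 0.6, "wx": 0, "wy": 0, "wz": 0, "claw": 75}
    - {"dx": 0.25, "dy": 0.4, "dz": 0.9, "wx": 0, "wy": 0, "wz": 0, "claw": 75}
    - {"dx": 0.25, "dy": 0.4, "dz": 0.9, "wx": 0, "wy": 0, "wz": 0, "claw": 75}
    - {"dx": 0.25, "dy": 0.4, "dz": 0.9, "wx": 0, "wy": 0, "wz": 0, "claw": 75}

```text
clock: 27.35
tool_pos: [0.5543, 0.2669, 0.1134]
eef_rot: [0.67, 0.742, -0.0, 0.0]
contact_force: [0.8, 0.3, 0.5]
opening: 0.851
finger_force: 0.0
```

```bash
python3 st.py .554 .266 .051
```

```text
[0.5543 0.2669 0.1134] yaw 95.8 [-0.3   0.86 -0.41  1.69  0.49  0.69 -0.86] 0.8507202398912305
units dx,dy,dz: [-0.011 -0.005  0.781]
```

Call:
step_arm:
  motion:
    - {"dx": -0.01, "dy": 0, "dz": 0.3, "wx": 0, "wy": 0, "wz": 0, "claw": 75}
    - {"dx": -0.01, "dy": 0, "dz": 0.6, "wx": 0, "wy": 0, "wz": 0, "claw": 75}
    - {"dx": -0.01, "dy": 0, "dz": 0.78, "wx": 0, "wy": 0, "wz": 0, "claw": 75}
    - {"dx": -0.01, "dy": 0, "dz": 0.78, "wx": 0, "wy": 0, "wz": 0, "claw": 75}
    - {"dx": -0.01, "dy": 0, "dz": 0.78, "wx": 0, "wy": 0, "wz": 0, "claw": 75}
  force: 20

```text
clock: 27.85
tool_pos: [0.555, 0.2668, 0.052]
eef_rot: [0.669, 0.743, 0.001, 0.0]
contact_force: [0.9, -0.0, 1.0]
opening: 0.85
finger_force: 0.0
```

Call:
step_arm:
  motion:
    - {"dx": 0, "dy": 0, "dz": 0, "wx": 0, "wy": 0, "wz": 0, "claw": 34}
    - {"dx": 0, "dy": 0, "dz": 0, "wx": 0, "wy": 0, "wz": 0, "claw": 34}
    - {"dx": 0, "dy": 0, "dz": 0, "wx": 0, "wy": 0, "wz": 0, "claw": 34}
    - {"dx": 0, "dy": 0, "dz": 0, "wx": 0, "wy": 0, "wz": 0, "claw": 34}
    - {"dx": 0, "dy": 0, "dz": 0, "wx": 0, "wy": 0, "wz": 0, "claw": 34}
    - {"dx": 0, "dy": 0, "dz": 0, "wx": 0, "wy": 0, "wz": 0, "claw": 34}

```text
clock: 28.45
tool_pos: [0.5546, 0.2663, 0.0513]
eef_rot: [0.669, 0.743, 0.0, 0.0]
contact_force: [-0.6, -0.3, 3.0]
opening: 0.497
finger_force: 20.0
```

```bash
python3 st.py .5193 -.0265 .18
```

```text
[0.5546 0.2663 0.0513] yaw 96.0 [-0.33  0.95 -0.36  1.71  0.55  0.58 -0.91] 0.497380073944164
units dx,dy,dz: [-3.595 -0.819 -1.61 ]
```

Call:
step_arm:
  motion:
    - {"dx": 0, "dy": 0, "dz": -0.3, "wx": 0, "wy": 0, "wz": 0, "claw": 34}
    - {"dx": 0, "dy": 0, "dz": -0.8, "wx": 0, "wy": 0, "wz": 0, "claw": 34}
    - {"dx": 0, "dy": 0, "dz": -1, "wx": 0, "wy": 0, "wz": 0, "claw": 34}
  force: 30

```text
clock: 28.75
tool_pos: [0.5554, 0.2672, 0.1336]
eef_rot: [0.669, 0.743, 0.002, 0.0]
contact_force: [-0.4, 0.7, -2.2]
opening: 0.501
finger_force: 30.0
```

Call:
step_arm:
  motion:
    - {"dx": 0, "dy": 0, "dz": -0.5, "wx": 0, "wy": 0, "wz": 0, "claw": 34}
    - {"dx": -0.4, "dy": -0.1, "dz": -0.6, "wx": 0, "wy": 0, "wz": 0, "claw": 34}
    - {"dx": -0.9, "dy": -0.205, "dz": -0.6, "wx": 0, "wy": 0, "wz": 0, "claw": 34}

```text
clock: 29.05
tool_pos: [0.5461, 0.1953, 0.1809]
eef_rot: [0.668, 0.744, 0.003, 0.0]
contact_force: [0.8, -1.2, -0.8]
opening: 0.503
finger_force: 30.0
```

Call:
step_arm:
  motion:
    - {"dx": -0.5, "dy": -0.1, "dz": 0, "wx": 0, "wy": 0, "wz": 0, "claw": 34}
    - {"dx": -0.9, "dy": -0.205, "dz": 0, "wx": 0, "wy": 0, "wz": 0, "claw": 34}

```text
clock: 29.25
tool_pos: [0.5362, 0.1165, 0.1786]
eef_rot: [0.67, 0.742, -0.001, 0.0]
contact_force: [0.7, -0.5, -1.6]
opening: 0.5
finger_force: 30.0
```

Call:
step_arm:
  motion:
    - {"dx": -0.5, "dy": -0.1, "dz": 0, "wx": 0, "wy": 0, "wz": 0, "claw": 34}
    - {"dx": -0.9, "dy": -0.205, "dz": 0, "wx": 0, "wy": 0, "wz": 0, "claw": 34}

```text
clock: 29.45
tool_pos: [0.5273, 0.0436, 0.1786]
eef_rot: [0.67, 0.743, -0.001, 0.0]
contact_force: [0.4, -0.7, -1.5]
opening: 0.495
finger_force: 30.0
```

Call:
step_arm:
  motion:
    - {"dx": -0.4, "dy": -0.1, "dz": 0, "wx": 0, "wy": 0, "wz": 0, "claw": 34}
    - {"dx": -0.75, "dy": -0.17, "dz": 0, "wx": 0, "wy": 0, "wz": 0, "claw": 34}
    - {"dx": -0.9, "dy": -0.205, "dz": 0, "wx": 0, "wy": 0, "wz": 0, "claw": 34}
    - {"dx": -0.9, "dy": -0.205, "dz": 0, "wx": 0, "wy": 0, "wz": 0, "claw": 34}
    - {"dx": -0.9, "dy": -0.205, "dz": 0, "wx": 0, "wy": 0, "wz": 0, "claw": 34}

```text
clock: 29.95
tool_pos: [0.5194, -0.0253, 0.1791]
eef_rot: [0.669, 0.743, 0.001, -0.0]
contact_force: [-0.5, -0.4, -1.1]
opening: 0.498
finger_force: 30.0
```

```bash
python3 st.py .5193 -.0265 .0573
python3 - <<'E'
from h import *
p,W=snap("scene"); save("s4",p[160:270,260:400],5)
E
```

```text
[ 0.5194 -0.0253  0.1791] yaw 96.1 [ 0.26  0.68 -0.5   1.93  0.51  0.66 -0.44] 0.4981595934200313
units dx,dy,dz: [-0.018 -0.005  1.522]
```

View pics/s4.png

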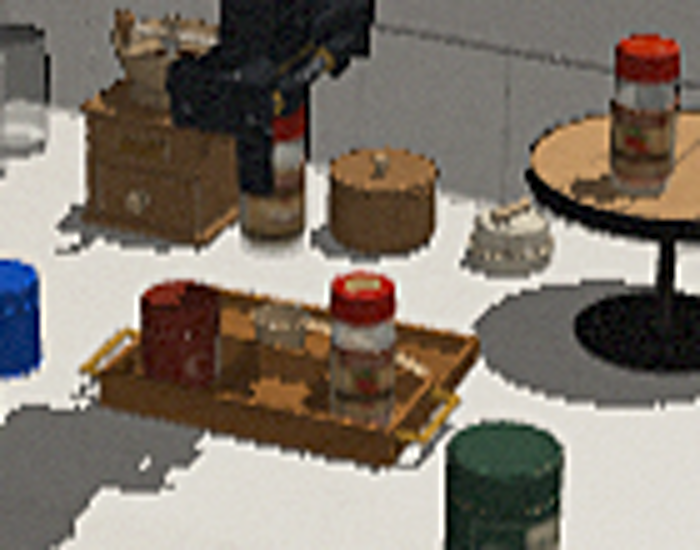

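Jar B stands upright in the outer pocket (362,345). Jar A hangs upright at (275,180), over the middle pocket. Lowering it.

Call:
step_arm:
  motion:
    - {"dx": -0.02, "dy": 0, "dz": 0.4, "wx": 0, "wy": 0, "wz": 0, "claw": 34}
    - {"dx": -0.02, "dy": 0, "dz": 0.8, "wx": 0, "wy": 0, "wz": 0, "claw": 34}
    - {"dx": -0.02, "dy": 0, "dz": 1, "wx": 0, "wy": 0, "wz": 0, "claw": 34}
    - {"dx": -0.02, "dy": 0, "dz": 1, "wx": 0, "wy": 0, "wz": 0, "claw": 34}

```text
clock: 30.4
tool_pos: [0.5182, -0.0264, 0.0971]
eef_rot: [0.668, 0.744, -0.001, -0.002]
contact_force: [1.2, -0.3, -1.3]
opening: 0.495
finger_force: 30.0
```

Call:
step_arm:
  motion:
    - {"dx": 0, "dy": 0, "dz": 0.2, "wx": 0, "wy": 0, "wz": 0, "claw": 34}
    - {"dx": 0, "dy": 0, "dz": 0.35, "wx": 0, "wy": 0, "wz": 0, "claw": 34}
    - {"dx": 0, "dy": 0, "dz": 0.45, "wx": 0, "wy": 0, "wz": 0, "claw": 34}
    - {"dx": 0, "dy": 0, "dz": 0.48, "wx": 0, "wy": 0, "wz": 0, "claw": 34}
    - {"dx": 0, "dy": 0, "dz": 0.48, "wx": 0, "wy": 0, "wz": 0, "claw": 34}
    - {"dx": 0, "dy": 0, "dz": 0.48, "wx": 0, "wy": 0, "wz": 0, "claw": 34}

```text
clock: 31.0
tool_pos: [0.5196, -0.0285, 0.061]
eef_rot: [0.669, 0.743, 0.0, 0.0]
contact_force: [0.1, 0.9, 0.3]
opening: 0.497
finger_force: 30.0
```

Call:
step_arm:
  motion:
    - {"dx": 0, "dy": 0, "dz": 0.015, "wx": 0, "wy": 0, "wz": 0, "claw": 34}
    - {"dx": 0, "dy": 0, "dz": 0.03, "wx": 0, "wy": 0, "wz": 0, "claw": 34}
    - {"dx": 0, "dy": 0, "dz": 0.045, "wx": 0, "wy": 0, "wz": 0, "claw": 34}
    - {"dx": 0, "dy": 0, "dz": 0.045, "wx": 0, "wy": 0, "wz": 0, "claw": 34}

```text
clock: 31.4
tool_pos: [0.5194, -0.0287, 0.0572]
eef_rot: [0.669, 0.743, 0.0, 0.0]
contact_force: [-0.6, -0.8, 1.7]
opening: 0.496
finger_force: 30.0
```

Call:
step_arm:
  motion:
    - {"dx": 0, "dy": 0, "dz": 0, "wx": 0, "wy": 0, "wz": 0, "claw": 55}
    - {"dx": 0, "dy": 0, "dz": 0, "wx": 0, "wy": 0, "wz": 0, "claw": 68}
    - {"dx": 0, "dy": 0, "dz": 0, "wx": 0, "wy": 0, "wz": 0, "claw": 68}
    - {"dx": 0, "dy": 0, "dz": 0, "wx": 0, "wy": 0, "wz": 0, "claw": 68}

```text
clock: 31.8
tool_pos: [0.5193, -0.0286, 0.0569]
eef_rot: [0.669, 0.743, -0.0, -0.0]
contact_force: [0.5, -0.0, -0.1]
opening: 0.768
finger_force: 0.0
```

Call:
step_arm:
  motion:
    - {"dx": 0, "dy": 0, "dz": -0.3, "wx": 0, "wy": 0, "wz": 0, "claw": 68}
    - {"dx": 0, "dy": 0, "dz": -0.7, "wx": 0, "wy": 0, "wz": 0, "claw": 68}
    - {"dx": 0, "dy": 0, "dz": -1, "wx": 0, "wy": 0, "wz": 0, "claw": 68}
    - {"dx": 0, "dy": 0, "dz": -1, "wx": 0, "wy": 0, "wz": 0, "claw": 68}

```text
clock: 32.2
tool_pos: [0.5212, -0.0284, 0.1396]
eef_rot: [0.67, 0.743, 0.002, 0.002]
contact_force: [0.5, -0.1, -0.3]
opening: 0.774
finger_force: 0.0
```

Call:
step_arm:
  motion:
    - {"dx": 0, "dy": 0, "dz": -0.5, "wx": 0, "wy": 0, "wz": 0, "claw": 68}
    - {"dx": 0, "dy": 0, "dz": -1, "wx": 0, "wy": 0, "wz": 0, "claw": 68}
    - {"dx": 0, "dy": 0, "dz": -1, "wx": 0, "wy": 0, "wz": 0, "claw": 68}

```text
clock: 32.5
tool_pos: [0.522, -0.028, 0.2203]
eef_rot: [0.669, 0.743, 0.003, 0.003]
contact_force: [0.6, -0.6, -0.9]
opening: 0.77
finger_force: 0.0
```

Call:
step_arm:
  motion:
    - {"dx": 0, "dy": -0.5, "dz": 0, "wx": 0, "wy": 0, "wz": 0, "claw": 68}
    - {"dx": 0, "dy": -1, "dz": 0, "wx": 0, "wy": 0, "wz": 0, "claw": 68}
    - {"dx": 0, "dy": -1, "dz": 0, "wx": 0, "wy": 0, "wz": 0, "claw": 68}
    - {"dx": 0, "dy": -1, "dz": 0, "wx": 0, "wy": 0, "wz": 0, "claw": 68}
    - {"dx": 0, "dy": -1, "dz": 0, "wx": 0, "wy": 0, "wz": 0, "claw": 68}

```text
clock: 33.0
tool_pos: [0.441, -0.0367, 0.2166]
eef_rot: [0.669, 0.743, 0.001, 0.0]
contact_force: [0.4, -0.2, -0.1]
opening: 0.776
finger_force: 0.0
```

Run:
```python
from h import *
p,W=snap("scene"); save("s5",p[150:290,210:420],3.5)
```

```text
(no output)
```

View pics/s5.png

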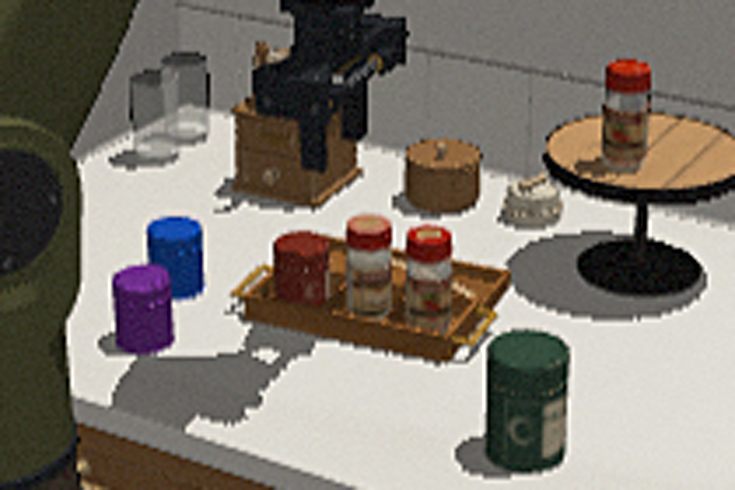

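The tin is at (302,268) and the jars at (370,265) and (430,278), all upright in their pockets. The scoop is in the tray, the look-alikes haven't moved, and the gripper is clear.

```bash
python3 -c "
from plant import workorder; print(workorder.finish_job())"
```

```text
the job is handed in; nothing more can be done
None
```

The job is handed in at about 33 s: red tin in the widest pocket, a jar upright in each narrower pocket, scoop flat lengthwise in the tray and look-alikes untouched; I laid the scoop first, since jars in place would have blocked the gripper.

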